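Set out the sample-preparation kit in its matching holders

TASK

Get the sample-preparation station ready for the next run: a red-capped vial, an amber bottle and a graduated cylinder stand loose along the front edge of the worktop, among three low rimmed holders. Stand each in the holder that matches the shape and size of its base, upright and flat on the holder's floor inside the rim, let go and at rest; do not tip any of them over on the way.

Things in the scene. Friction and masses are not known exactly. Their poses are not given: they have to be found in the camera images.
- vial: Loose slim round glass sample vial with a red cap, standing upright: 28 mm diameter, 96 mm high. Origin at the centre of its underside, z up its axis. Goes in holder_vial.
- bottle: Loose round amber glass bottle with a black cap, standing upright: 56 mm diameter, 115 mm high; it can be gripped across the diameter at 50 to 80 mm above its underside. Origin at the centre of its underside, z up its axis. Goes in holder_bottle.
- cylinder: Loose graduated cylinder, standing upright: a clear straight tube of 24 mm diameter, 143 mm high over all, on a blue hexagonal foot 6 mm thick, 48 mm along its x (across the flats) and 56 mm along its y (across the corners). Grip it by the tube. Origin at the centre of its underside, z up its axis. Goes in holder_cylinder, any way round. (The like one at the far right is clutter.)
- holder_vial: The small round holder: bore 44 mm, 52 mm over the rim. Fixed; origin at the centre of its underside, on the worktop. Grey rim 4 mm thick and 9 mm high round a dark floor 3 mm high. Holders and things stand mixed in one row along the worktop's front edge, whose left end is nearer: the row's direction is the y axis turned 15 degrees counterclockwise seen from above.
- holder_bottle: The large round holder: bore 74 mm, 82 mm over the rim. Fixed; origin at the centre of its underside, on the worktop. Grey rim 4 mm thick and 9 mm high round a dark floor 3 mm high. Tall equipment (0.13 to 0.45 m) stands 50 to 90 mm behind the row's centres: close the fingers along the row, and cross from side to side within 0.42 m of the base axis.
- holder_cylinder: The hexagonal holder: 72 mm across the flats inside, 80 mm outside (92 mm over the corners). Fixed; origin at the centre of its underside, on the worktop. Grey rim 4 mm thick and 9 mm high round a dark floor 3 mm high.
Not all that is in view belongs to the job. Of the things that look like the vial, take the one that is farthest to the robot's right at the start.

How it is judged:
At the end, for the whole second after the job is handed in: Each of the three things stands in its own holder: centre within 14 mm of the holder's centre, underside 0 to 6.5 mm above the holder's origin (on its floor, not on the rim), upright within 0.1 rad; all at rest (under 0.02 m/s, 0.2 rad/s) (horizontal distance between vial and holder_vial below 0.014 m and z of vial in the frame of holder_vial between 0 and 0.0065 m and angle between each of vial, bottle, cylinder's own z axis and vertical below 0.1 rad and linear speed of each of vial, bottle, cylinder below 0.02 m/s and angular speed of each of vial, bottle, cylinder below 0.2 rad/s and horizontal distance between bottle and holder_bottle below 0.014 m and z of bottle in the frame of holder_bottle between 0 and 0.0065 m and horizontal distance between cylinder and holder_cylinder below 0.014 m and z of cylinder in the frame of holder_cylinder between 0 and 0.0065 m); the robot touches nothing.
It fails at once if the vial is tipped over (angle between vial's own z axis and vertical above 0.7 rad).
It fails at once if the bottle is tipped over (angle between bottle's own z axis and vertical above 0.7 rad).
It fails at once if the graduated cylinder is tipped over (angle between cylinder's own z axis and vertical above 0.7 rad).
It also fails if it takes over 96 s, if anything falls off the work surface, if the arm or the gripper's body presses on something with over 40 N, if the wrist force passes 120 N, or if a joint passes its speed limit or range.

ROBOT

A 7-joint arm with a two-finger parallel gripper is mounted at the origin on a cart in front of the work surface, level with it; the furniture and walls round the work are solid. World frame = base frame: x ahead of the robot, y to its left, z up, the work surface at z = 0. Lengths are in m, angles in rad, forces in N, time in s.
With the tool pointing down it reaches from about 0.4 to 0.85 m from the base axis. Payload 10.4 kg.
Tool frame: the origin (TCP) lies at the very end of the fingers, on their centre line; the grasp point (between the pads) lies r.tcp_to_grasp behind it (r.tcp_to_grasp is the distance from the TCP to the grasp point, in m); z points along the fingers, y is the line along which they close (so a half turn about z gives the same grasp; the last joint's range is limited). The gripper opens to 87 mm and grips with 3 to 60 N. Pads are 19 mm wide; open, the fingers measure 117 mm over their backs; the gripper's body (75 mm by 190 mm) begins 51 mm behind the grasp point.
Start: joints at [1.098, 0.332, -0.065, 1.46, 0.022, 1.35, -0.088], TCP at [0.272, -0.563, 0.186] pointing down, gripper open.
Joint ranges: [-2.6, 2.6], [-0.5, 2.12], [-1.47, 1.34], [0.16, 2.42], [-1.27, 4.41], [0.06, 2.06], [-2.6, 2.6]. Speed limits (rad/s): [2.22, 2.22, 2.79, 2.79, 3.14, 3.14, 3.14].

INTERFACE

Orientations are given as a unit quaternion [x, y, z, w].
In Python, from bench import monitor, cams, ticket, r gives the robot as it stands.
- The arm moves only by the shell command python3 -m crank 'ROWS' [OPENING] [FORCE]. ROWS is a JSON object whose one key "steps" holds a list of rows, each a list of 2 entries, a list of its own where there are three numbers: the shift along the world's x, y, z in units of 25 mm (1.0 is 25 mm), then the turn, a rotation vector about the world's x, y, z in units of 5 degrees (1.0 is 5 degrees). In form: {"steps": [[[x, y, z], [ax, ay, az]], ...]}. A call has 1 to 10 rows; each row shifts and turns the commanded pose from where the row before left it; what a row does not reach is not made up. A row lasts 1/12 s, in which the tool goes at most 41.7 mm and 7.16 degrees, less where a joint would pass 70% of its speed; a pose out of reach is approached as far as the arm can. A call is refused whole if a number of a shift passes 1 or a number of a turn 1, either way. A call with a gripper value outside its range is refused whole. OPENING is the finger opening in mm, from 0 to 87, set as the call begins (- or left out, the last holds). The fingers move at their own pace and stop on an object; FORCE is the grip in N (left out, the last holds). Time passes only in rows, so rows that do not move let the fingers close. It gives the time, the measured TCP pose, the force, the opening and the grip force at its end, in the units of the state.
- monitor.read_state(): the state, without advancing time (a new reading comes with each control period).
- cams.camera(name): name is "side" or "top" or "wrist"; returns a dict with "pixels" (480x640x3 uint8, blue, green, red), "z_map" (480x640 float32, m along the optical axis (not along the pixel's ray), 0 where there is no reading), "vfov" (degrees; the focal length in pixels is half the picture's height over the tangent of half this angle, whatever the lens; pixels are square), "cx", "cy" (the principal point, pixels), "k1" (the pictures are not rectified: a ray, as slopes to the right and down, at radius r is drawn at 1 + k1 r^2 times it, then the intrinsics apply), "T" (4x4, takes a point from camera to world coordinates). Camera axes: x right, y up, looking along -z (the intrinsics and any distortion apply to the point x, -y, -z); pixel columns grow to the right and rows downward; lengths in m; the calibration is good to about 2 mm. A picture is of the moment at which its call begins.
- ticket.close_job(): hands the job in; it is judged then, once.
The state is a dict: "time": time; "joint_positions": joint angles; "joint_vel": joint speeds; "joint_torque": joint torques, N m; "ee_pos": TCP position; "eef_rot": TCP orientation; "ft_force": force on the tool from outside, world axes, zero at the start; "torque": the same for the moment, N m; "width": finger opening in m; "grip_force": force on a finger pad.
Only numpy, scipy, OpenCV 4.12 (cv2) and the standard library are available. Lean on these libraries where they do the work, as an engineer would, in place of code of your own. Each camera call takes 0.05 s, during which the arm holds its last target. There are 200 camera calls.

## Working session

There is one attempt and no reset: what is moved stays moved. The work goes in short steps, Python scripts to look and compute and a shell command to move; the robot and the scene stay as the last step left them, time stands still between calls to the robot, and variables do not carry over. Pictures are saved under pics/ and viewed, at most 17 in all, crops included, and the job is handed in when it is done.

```bash
ls; mkdir -p pics
cat > h.py <<'E'
import numpy as np, cv2, pickle
def grab(n):
    from bench import cams
    d=cams.camera(n); pickle.dump(d,open(f'{n}.pkl','wb')); return d
def load(n): return pickle.load(open(f'{n}.pkl','rb'))
def cloud(d):
    h,w=d['z_map'].shape; f=h/2/np.tan(np.radians(d['vfov'])/2)
    K=np.array([[f,0,d['cx']],[0,f,d['cy']],[0,0,1]],float)
    u,v=np.meshgrid(np.arange(w),np.arange(h))
    p=cv2.undistortPoints(np.stack([u,v],-1).reshape(-1,1,2).astype(float),K,np.array([d['k1'],0,0,0,0],float)).reshape(h,w,2)
    z=d['z_map']; c=np.stack([p[...,0]*z,-p[...,1]*z,-z],-1)
    P=c@d['T'][:3,:3].T+d['T'][:3,3]; P[z==0]=np.nan
    return P
E
python3 - <<'E'
from h import *
from bench import monitor,r
s=monitor.read_state(); print(s['time'],s['ee_pos'],s['eef_rot'],s['width'],r.tcp_to_grasp)
for n in('top','side','wrist'):
    d=grab(n); cv2.imwrite(f'pics/{n}0.png',d['pixels']); print(n,d['T'].round(3).tolist(),d['vfov'],d['k1'])
E
```

```text
pics
0.0 [ 0.27154328 -0.56242336  0.18484417] [ 9.74815766e-01  2.23010526e-01 -1.69695986e-04 -7.06405337e-04] 0.08721451943147365 0.0187
top [[-0.022, 0.99, -0.139, 0.352], [-1.0, -0.023, -0.003, -0.034], [-0.006, 0.139, 0.99, 1.737], [0.0, 0.0, 0.0, 1.0]] 42.299759879325684 0.03397766078234052
side [[0.971, 0.193, -0.143, 0.352], [-0.24, 0.807, -0.539, -0.88], [0.011, 0.558, 0.83, 1.349], [0.0, 0.0, 0.0, 1.0]] 42.16588285235388 0.04296441360021794
wrist [[0.435, 0.867, 0.242, 0.337], [-0.9, 0.42, 0.114, -0.532], [-0.002, -0.268, 0.963, 0.384], [0.0, 0.0, 0.0, 1.0]] 69.27069492455642 -0.04236382328426481
```

View pics/top0.png

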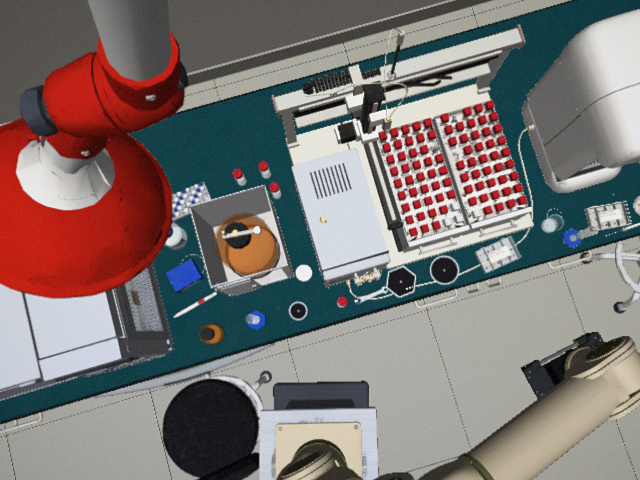

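View pics/side0.png

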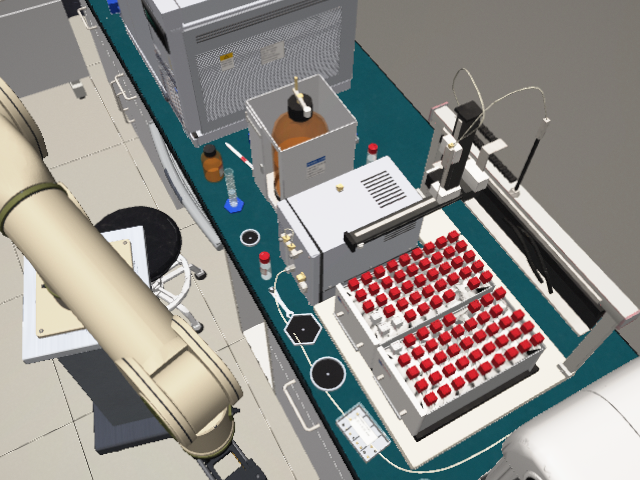

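The top view shows the row from left to right: bottle (211,333), cylinder (255,320), small round holder (298,311), red-capped vial (342,301), hex holder (402,281), large round holder (444,270). The side view agrees, with the vial at (265,265). The vial lookalikes are the loose ones at the back left, (238,175), (263,168) and (274,188), plus the racked caps at (380-525,100-240). (342,301) is the rightmost loose one, and the only one on the front edge. I'll confirm that in a crop and measure.

Run:
```python
from h import *
d=load('top'); P=cloud(d)
cv2.imwrite('pics/crop0.png',cv2.resize(d['pixels'][240:360,180:480],None,fx=2.6,fy=2.6,interpolation=cv2.INTER_CUBIC))
for n,(u,v) in dict(bottle=(211,333),cyl=(255,320),hv=(298,311),vial=(342,301),hc=(402,281),hb=(444,270)).items():
    print(n,P[v,u].round(3))
def comp(n,d,P,box,zlo,zhi):
    b=P[box[1]:box[3],box[0]:box[2]].reshape(-1,3); b=b[(b[:,2]>zlo)&(b[:,2]<zhi)]
    print(n,len(b),b.min(0).round(3),b.max(0).round(3),((b.min(0)+b.max(0))/2).round(4))
comp('bottle cap',d,P,(190,315,230,352),.095,.13)
comp('cyl top',d,P,(235,300,275,335),.1,.16)
comp('cyl foot',d,P,(235,300,275,335),.003,.012)
comp('vial',d,P,(330,285,352,312),.085,.11)
# dark floors
g=d['pixels'].max(2)
for n,(u,v,R) in dict(hv=(298,311,12),hc=(402,281,20),hb=(444,270,18)).items():
    m=np.zeros_like(g); cv2.circle(m,(u,v),R,255,-1); mm=(g<60)&(m>0)
    c=P[mm]; print(n,len(c),c.min(0).round(3),c.max(0).round(3),((c.min(0)+c.max(0))/2).round(4),np.nanmean(c,0).round(4))
```

```text
bottle [0.361 0.269 0.114]
cyl [0.391 0.155 0.114]
hv [0.416 0.048 0.006]
vial [ 0.436 -0.073  0.102]
hc [ 0.493 -0.243  0.01 ]
hb [ 0.521 -0.363  0.002]
bottle cap 183 [0.338 0.259 0.095] [0.384 0.299 0.126] [0.3609 0.2787 0.1107]
cyl top 51 [0.386 0.154 0.103] [0.406 0.175 0.149] [0.3961 0.1644 0.1256]
cyl foot 488 [0.355 0.114 0.003] [0.451 0.223 0.012] [0.4027 0.1689 0.0074]
vial 72 [ 0.426 -0.083  0.089] [ 0.45  -0.06   0.109] [ 0.4376 -0.0715  0.0988]
hv 147 [ 0.399  0.031 -0.006] [0.436 0.068 0.014] [0.4176 0.0496 0.004 ] [0.4177 0.0492 0.0043]
hc 491 [nan nan nan] [nan nan nan] [nan nan nan] [ 0.492  -0.2397  0.0043]
hb 475 [nan nan nan] [nan nan nan] [nan nan nan] [ 0.5217 -0.3624  0.0046]
```

View pics/crop0.png

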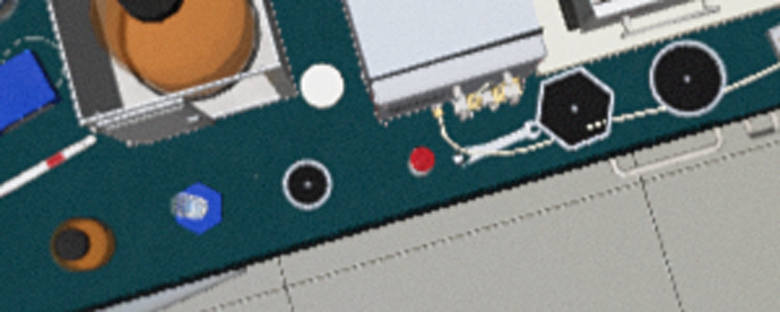

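The crop confirms it: the single red cap at crop (421,160) stands alone on the front edge, between the small round and hex holders. Next I'll refine the centres and check how close the equipment behind is.

Run:
```python
from h import *
d=load('top'); P=cloud(d); hsv=cv2.cvtColor(d['pixels'],cv2.COLOR_BGR2HSV)
def ray(u,v,z):
    f=240/np.tan(np.radians(d['vfov'])/2);K=np.array([[f,0,d['cx']],[0,f,d['cy']],[0,0,1]])
    p=cv2.undistortPoints(np.array([[[u,v]]],float),K,np.array([d['k1'],0,0,0.]))[0,0]
    w=d['T'][:3,:3]@np.array([p[0],-p[1],-1]); o=d['T'][:3,3]; return o+w*(z-o[2])/w[2]
def fit(n,m,box,z):
    k=np.zeros(m.shape,np.uint8); x0,y0,x1,y1=box; k[y0:y1,x0:x1]=m[y0:y1,x0:x1]
    ys,xs=np.nonzero(k); c,R=cv2.minEnclosingCircle(np.stack([xs,ys],1).astype(np.float32))
    print(n,np.round(c,1),round(R*1.735*2/ (240/np.tan(np.radians(d['vfov'])/2)) ,3),'diam',ray(*c,z).round(4))
H,S,V=[hsv[...,i] for i in range(3)]
fit('foot',(H>105)&(H<130)&(S>150)&(V>100),(240,305,272,336),.006)
fit('vial cap',((H<8)|(H>172))&(S>150)&(V>80),(330,290,352,312),.096)
fit('hv',(V<45),(286,299,310,323),.003)
fit('hc',(V<45),(386,264,418,298),.003)
fit('hb',(V<45),(428,254,460,286),.003)
fit('botcap',(V<60)&(S<150),(197,322,216,345),.115)
fit('bottle body',(H>5)&(H<20)&(S>150),(195,320,228,350),.07)
for n,u,v,z in (('hv',298.1,310.8,.003),('hc',401,281.3,.003),('hb',444.2,270,.003)): print('dot',n,ray(u,v,z).round(4))
ey=np.array([-np.sin(.2618),np.cos(.2618)]); ex=np.array([ey[1],-ey[0]])
Q=np.concatenate([P.reshape(-1,3),cloud(load('side')).reshape(-1,3)]); Q=Q[np.isfinite(Q[:,0])]
for n,x,y in (('bottle',.361,.274),('cyl',.402,.166),('hv',.4177,.0495),('vial',.4376,-.0715),('hc',.492,-.2415),('hb',.522,-.363)):
    q=Q[:,:2]-[x,y]; s=q@ey; t=q@ex; o=[]
    for zl in (.1,.15,.2,.3):
        m=(abs(s)<.1)&(t>.03)&(t<.3)&(Q[:,2]>zl); o.append((zl,np.percentile(t[m],1).round(3)) if m.sum()>20 else None)
    print(n,o)
```

```text
foot [256.  319.5] 0.054 diam [0.3954 0.1649 0.006 ]
vial cap [342. 301.] 0.025 diam [ 0.4364 -0.0727  0.096 ]
hv [297.7 310.3] 0.038 diam [0.4181 0.0492 0.003 ]
hc [400.6 281.4] 0.076 diam [ 0.492 -0.24   0.003]
hb [443.9 269.9] 0.069 diam [ 0.5215 -0.3626  0.003 ]
botcap [210.1 333.7] 0.064 diam [0.359  0.2714 0.115 ]
bottle body [212.3 333.9] 0.061 diam [0.3585 0.274  0.07  ]
dot hv [0.4167 0.048  0.003 ]
dot hc [ 0.4924 -0.2413  0.003 ]
dot hb [ 0.5214 -0.3633  0.003 ]
bottle [(0.1, np.float64(0.067)), (0.15, np.float64(0.067)), (0.2, np.float64(0.067)), (0.3, np.float64(0.067))]
cyl [(0.1, np.float64(0.07)), (0.15, np.float64(0.07)), (0.2, np.float64(0.07)), (0.3, np.float64(0.069))]
hv [(0.1, np.float64(0.084)), (0.15, np.float64(0.085)), (0.2, np.float64(0.086)), (0.3, np.float64(0.135))]
vial [(0.1, np.float64(0.033)), (0.15, np.float64(0.034)), (0.2, np.float64(0.035)), None]
hc [(0.1, np.float64(0.044)), (0.15, np.float64(0.045)), (0.2, np.float64(0.045)), (0.3, np.float64(0.114))]
hb [(0.1, np.float64(0.054)), (0.15, np.float64(0.072)), (0.2, np.float64(0.096)), None]
```

View pics/wrist0.png

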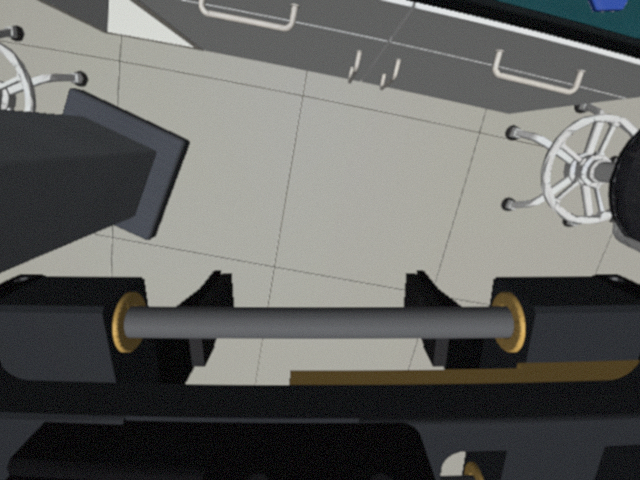

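The wrist view shows the open fingers at (215,310) and (425,310), with floor below. The worktop's green edge is at upper right, and the camera sits on the tool's far side. Equipment is as close as about 33–70 mm behind the row. I'll tilt the tool about 15° about the closing axis so the body leans away from it, and raise it first.

```bash
cat > go.py <<'E'
import sys,numpy as np
from scipy.spatial.transform import Rotation as R
from bench import monitor,r
s=monitor.read_state(); q=R.from_quat(s['eef_rot']); M=q.as_matrix(); g=np.array(s['ee_pos'])-r.tcp_to_grasp*M[:,2]
t=s['time']; print('t',round(t,2),'tcp',np.round(s['ee_pos'],4),'grasp',g.round(4),'r',np.hypot(*g[:2]).round(3),'ytool yaw',np.degrees(np.arctan2(M[0,1],-M[1,1])).round(1),'z',M[:,2].round(3),'w',round(s['width'],4),'F',np.round(s['ft_force'],1),round(s['grip_force'],1))
print('q',np.round(s['joint_positions'],2))
# wanted orientation: close along row, tilted
tilt=float(sys.argv[4]) if len(sys.argv)>4 else 15
c,sn=np.cos(np.radians(15)),np.sin(np.radians(15)); th=np.radians(tilt)
z=np.array([np.sin(th)*c,np.sin(th)*sn,-np.cos(th)]); y=np.array([sn,-c,0]); W=np.stack([np.cross(y,z),y,z],1)
print('turn units',(R.from_matrix(W@M.T).as_rotvec(degrees=True)/5).round(2))
if len(sys.argv)>3: print('shift units for grasp (with turn done)',((np.array(list(map(float,sys.argv[1:4])))+r.tcp_to_grasp*z-s['ee_pos'])/.025).round(2))
E
python3 -m crank '{"steps":[[[0,0,1],[0,0,-1]],[[0,0,1],[0,0,-1]],[[0,0,1],[0.25,-0.95,0]],[[0,0,1],[0.25,-0.95,0]],[[0,0,0],[0.25,-0.95,0]],[[0,0,0],[0,0,0]]]}' 87
python3 go.py 0.39 -0.12 0.28
python3 - <<'E'
from h import *
Q=np.concatenate([cloud(load(n)).reshape(-1,3) for n in('top','side')]); Q=Q[np.isfinite(Q[:,0])]
ey=np.array([-np.sin(.2618),np.cos(.2618)]); ex=np.array([ey[1],-ey[0]])
for n,x,y in (('vial',.4376,-.072),('hc',.492,-.241),('hb',.522,-.363)):
    q=Q[:,:2]-[x,y]; s=q@ey; t=q@ex
    for z in(.1,.2): print(n,z,[(a,t[m].min().round(3)) for a in range(-100,100,20) if (m:=(s*1e3>a)&(s*1e3<a+20)&(t>.02)&(t<.12)&(Q[:,2]>z)).sum()>3])
E
```

```text
time: 0.65
ee_pos: [0.2671, -0.5655, 0.2866]
eef_rot: [0.983, 0.132, 0.129, -0.014]
ft_force: [-1.5, 0.1, -1.1]
width: 0.0868
grip_force: 0.0
t 0.65 tcp [ 0.2671 -0.5655  0.2866] grasp [ 0.2624 -0.5666  0.3047] r 0.624 ytool yaw 15.3 z [ 0.249  0.061 -0.966] w 0.0868 F [-1.5  0.1 -1.1] 0.0
q [ 1.24  0.28 -0.03  1.35 -0.25  1.49 -0.08]
turn units [ 0.08 -0.   -0.06]
shift units for grasp (with turn done) [ 5.1  17.87 -0.99]
vial 0.1 [(-100, np.float64(0.02)), (-80, np.float64(0.024)), (-60, np.float64(0.02)), (-40, np.float64(0.027)), (-20, np.float64(0.049)), (0, np.float64(0.05)), (20, np.float64(0.047))]
vial 0.2 [(-100, np.float64(0.02)), (-80, np.float64(0.024)), (-60, np.float64(0.02)), (-40, np.float64(0.027)), (-20, np.float64(0.052)), (0, np.float64(0.05)), (20, np.float64(0.047))]
hc 0.1 [(-100, np.float64(0.048)), (-80, np.float64(0.047)), (-60, np.float64(0.047)), (-40, np.float64(0.066)), (-20, np.float64(0.071)), (0, np.float64(0.112)), (20, np.float64(0.044)), (40, np.float64(0.035)), (60, np.float64(0.02)), (80, np.float64(0.02))]
hc 0.2 [(-100, np.float64(0.092)), (-80, np.float64(0.091)), (-60, np.float64(0.091)), (-40, np.float64(0.092)), (-20, np.float64(0.113)), (0, np.float64(0.112)), (20, np.float64(0.047)), (40, np.float64(0.04)), (60, np.float64(0.02)), (80, np.float64(0.02))]
hb 0.1 [(-100, np.float64(0.051)), (-80, np.float64(0.069)), (-60, np.float64(0.07)), (-40, np.float64(0.051)), (-20, np.float64(0.051)), (0, np.float64(0.049)), (20, np.float64(0.051)), (40, np.float64(0.05)), (60, np.float64(0.05)), (80, np.float64(0.069))]
hb 0.2 [(-100, np.float64(0.094)), (-80, np.float64(0.095)), (-60, np.float64(0.096)), (-40, np.float64(0.095)), (-20, np.float64(0.094)), (0, np.float64(0.095)), (20, np.float64(0.095)), (40, np.float64(0.094)), (60, np.float64(0.096)), (80, np.float64(0.094))]
```

```bash
python3 -m crank '{"steps":[[[0.28,1,0],[0,0,0]],[[0.28,1,0],[0,0,0]],[[0.28,1,0],[0,0,0]],[[0.28,1,0],[0,0,0]],[[0.28,1,0],[0,0,0]],[[0.28,1,0],[0,0,0]],[[0.28,1,0],[0,0,0]],[[0.28,1,0],[0,0,0]],[[0.28,1,0],[0,0,0]]]}' >/dev/null
python3 -m crank '{"steps":[[[0.28,1,0],[0,0,0]],[[0.28,1,0],[0,0,0]],[[0.28,1,0],[0,0,0]],[[0.28,1,0],[0,0,0]],[[0.28,1,0],[0,0,0]],[[0.28,1,0],[0,0,0]],[[0.28,1,0],[0,0,0]],[[0.28,1,0],[0,0,0]],[[0,0,0],[0,0,0]]]}' >/dev/null
python3 go.py 0.38 0.05 0.28
python3 - <<'E'
from h import *
Q=cloud(load('top')).reshape(-1,3); Q=Q[np.isfinite(Q[:,0])]
ey=np.array([-np.sin(.2618),np.cos(.2618)]); ex=np.array([ey[1],-ey[0]])
for n,x,y in (('bottle',.361,.274),('cyl',.397,.165),('vial',.4376,-.072),('hc',.492,-.241)):
    q=Q[:,:2]-[x,y]; s=q@ey; t=q@ex
    for z in(.1,): print(n,z,[(a,t[m].min().round(3)) for a in range(-100,100,20) if (m:=(s*1e3>a)&(s*1e3<a+20)&(t>.02)&(t<.12)&(Q[:,2]>z)).sum()>3])
E
```

```text
t 2.15 tcp [ 0.3917 -0.1332  0.2854] grasp [ 0.3871 -0.1345  0.3035] r 0.41 ytool yaw 16.1 z [ 0.244  0.065 -0.968] w 0.0865 F [ 1.2 -0.3  0.3] 0.0
q [ 0.96 -0.36 -0.44  1.94 -0.34  1.36 -0.72]
turn units [ 0.08 -0.05 -0.22]
shift units for grasp (with turn done) [-0.28  7.38 -0.94]
bottle 0.1 [(-100, np.float64(0.082)), (-80, np.float64(0.084)), (-60, np.float64(0.073)), (-40, np.float64(0.064)), (-20, np.float64(0.061)), (0, np.float64(0.06)), (20, np.float64(0.06)), (40, np.float64(0.064)), (60, np.float64(0.068)), (80, np.float64(0.078))]
cyl 0.1 [(-100, np.float64(0.083)), (-80, np.float64(0.083)), (-60, np.float64(0.078)), (-40, np.float64(0.073)), (-20, np.float64(0.076)), (0, np.float64(0.076)), (20, np.float64(0.076)), (40, np.float64(0.074)), (60, np.float64(0.064)), (80, np.float64(0.057))]
vial 0.1 [(-100, np.float64(0.021)), (-80, np.float64(0.025)), (-60, np.float64(0.02)), (-40, np.float64(0.027)), (-20, np.float64(0.051)), (0, np.float64(0.051)), (20, np.float64(0.05))]
hc 0.1 [(-100, np.float64(0.049)), (-80, np.float64(0.049)), (-60, np.float64(0.049)), (-40, np.float64(0.07)), (-20, np.float64(0.073)), (0, np.float64(0.113)), (20, np.float64(0.052)), (40, np.float64(0.039)), (60, np.float64(0.02)), (80, np.float64(0.02))]
```

```bash
python3 -m crank '{"steps":[[[-0.04,1,0],[0,0,-0.2]],[[-0.04,1,0],[0,0,0]],[[-0.04,1,0],[0,0,0]],[[-0.04,1,0],[0,0,0]],[[-0.04,1,0],[0,0,0]],[[-0.04,1,0],[0,0,0]],[[-0.04,1,0],[0,0,0]],[[-0.1,1,0],[0,0,0]],[[-0.1,1,0],[0,0,0]],[[0,0,0],[0,0,0]]]}' >/dev/null
python3 go.py 0.3955 0.165 0.21
python3 - <<'E'
from h import *
Q=cloud(load('top')).reshape(-1,3); Q=Q[np.isfinite(Q[:,0])]
ey=np.array([-np.sin(.2618),np.cos(.2618)]); ex=np.array([ey[1],-ey[0]])
q=Q[:,:2]-[.4376,-.072]; s=q@ey; t=q@ex
for a in range(-130,60,15):
  m=(s*1e3>a)&(s*1e3<a+15)&(t>.0)&(t<.06)&(Q[:,2]>.03); print(a,[(p[0].round(3),p[1].round(3)) for p in sorted(zip(t[m],Q[m,2]))[:9]])
E
```

```text
t 2.98 tcp [0.3779 0.0911 0.2855] grasp [0.3733 0.09   0.3035] r 0.384 ytool yaw 15.1 z [ 0.246  0.061 -0.967] w 0.0867 F [ 0.  -0.7  0.9] 0.0
q [ 0.33 -0.49 -0.46  2.01 -0.25  1.32 -1.39]
turn units [ 0.08 -0.04 -0.03]
shift units for grasp (with turn done) [ 0.89  3.01 -3.74]
-130 [(np.float64(0.042), np.float64(0.078)), (np.float64(0.042), np.float64(0.086)), (np.float64(0.044), np.float64(0.092)), (np.float64(0.047), np.float64(0.119)), (np.float64(0.047), np.float64(0.083)), (np.float64(0.05), np.float64(0.126)), (np.float64(0.05), np.float64(0.229)), (np.float64(0.051), np.float64(0.231)), (np.float64(0.053), np.float64(0.231))]
-115 [(np.float64(0.025), np.float64(0.207)), (np.float64(0.027), np.float64(0.208)), (np.float64(0.029), np.float64(0.218)), (np.float64(0.031), np.float64(0.218)), (np.float64(0.034), np.float64(0.218)), (np.float64(0.035), np.float64(0.122)), (np.float64(0.037), np.float64(0.126)), (np.float64(0.037), np.float64(0.207)), (np.float64(0.04), np.float64(0.123))]
-100 [(np.float64(0.021), np.float64(0.209)), (np.float64(0.021), np.float64(0.21)), (np.flo
[... 2487 characters left out ...]
.095)), (np.float64(0.001), np.float64(0.071)), (np.float64(0.002), np.float64(0.096)), (np.float64(0.003), np.float64(0.081)), (np.float64(0.003), np.float64(0.099)), (np.float64(0.004), np.float64(0.099)), (np.float64(0.005), np.float64(0.089)), (np.float64(0.006), np.float64(0.096)), (np.float64(0.007), np.float64(0.091))]
20 [(np.float64(0.05), np.float64(0.226)), (np.float64(0.051), np.float64(0.168)), (np.float64(0.051), np.float64(0.233)), (np.float64(0.053), np.float64(0.233)), (np.float64(0.053), np.float64(0.03)), (np.float64(0.053), np.float64(0.191)), (np.float64(0.053), np.float64(0.053)), (np.float64(0.053), np.float64(0.239)), (np.float64(0.054), np.float64(0.14))]
35 []
50 []
```

```bash
python3 -m crank '{"steps":[[[0.3,1,-0.5],[0,0,0]],[[0.3,1,-0.5],[0,0,0]],[[0.3,1,-0.7],[0,0,0]],[[0,0,-1],[0,0,0]],[[0,0,-1],[0,0,0]],[[0,0,0],[0,0,0]],[[0,0,0],[0,0,0]]]}'
python3 go.py 0.3955 0.165 0.105
python3 - <<'E'
from h import *
for n in('wrist','side'): cv2.imwrite(f'pics/{n}1.png',grab(n)['pixels'])
E
```

```text
time: 3.57
ee_pos: [0.4006, 0.161, 0.1925]
eef_rot: [0.984, 0.127, 0.126, -0.014]
ft_force: [0.7, 0.1, 1.0]
width: 0.0873
grip_force: 0.0
t 3.57 tcp [0.4006 0.161  0.1925] grasp [0.396  0.1599 0.2106] r 0.427 ytool yaw 14.7 z [ 0.245  0.059 -0.968] w 0.0873 F [0.7 0.1 1. ] 0.0
q [ 0.33 -0.37 -0.69  2.1  -0.23  1.08 -1.59]
turn units [ 0.08 -0.07  0.05]
shift units for grasp (with turn done) [-0.02  0.21 -4.22]
```

View pics/wrist1.png

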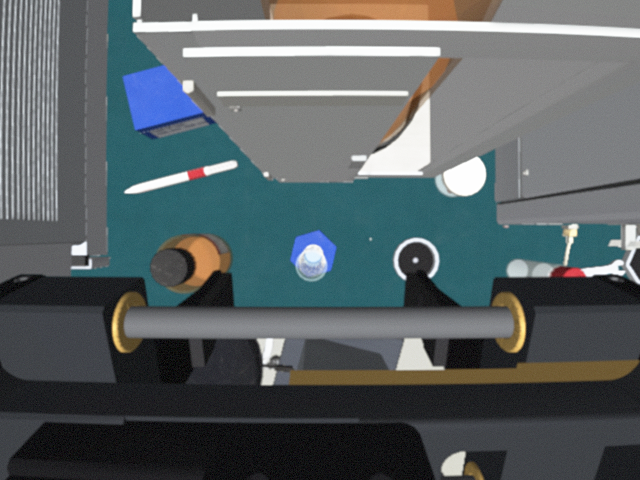

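The wrist view shows the cylinder between the fingers: tube top at (311,263), blue foot around (315,248). The bottle is at (190,262) and the vial holder at (416,260). I'll measure from this view too, as it's closer.

Run:
```python
from h import *
d=load('wrist'); P=cloud(d); hsv=cv2.cvtColor(d['pixels'],cv2.COLOR_BGR2HSV);H,S,V=[hsv[...,i] for i in range(3)]
def ray(u,v,z):
    f=240/np.tan(np.radians(d['vfov'])/2);K=np.array([[f,0,d['cx']],[0,f,d['cy']],[0,0,1]])
    p=cv2.undistortPoints(np.array([[[u,v]]],float),K,np.array([d['k1'],0,0,0.]))[0,0]
    w=d['T'][:3,:3]@np.array([p[0],-p[1],-1]); o=d['T'][:3,3]; return o+w*(z-o[2])/w[2]
b=P[225:290,285:345].reshape(-1,3); t=b[b[:,2]>.12]; print('tube top',len(t),t.min(0).round(3),t.max(0).round(3))
m=(H>105)&(H<130)&(S>150)&(V>80); m[:225]=0;m[290:]=0;m[:,:280]=0;m[:,350:]=0
ys,xs=np.nonzero(m); c,R=cv2.minEnclosingCircle(np.stack([xs,ys],1).astype(np.float32)); print(c,R,ray(*c,.006).round(4), P[m].min(0).round(3),P[m].max(0).round(3))
b=P[230:300,145:240].reshape(-1,3); t=b[(b[:,2]>.09)&(b[:,2]<.13)]; print('bottle cap',len(t),t.min(0).round(3),t.max(0).round(3))
print('hv dot',ray(416,260,.003).round(4))
```

```text
tube top 403 [0.382 0.152 0.12 ] [0.405 0.176 0.144]
(312.92926025390625, 253.28302001953125) 24.193130493164062 [0.3935 0.1644 0.006 ] [nan nan nan] [nan nan nan]
bottle cap 2037 [0.335 0.257 0.09 ] [0.381 0.299 0.117]
hv dot [0.4161 0.0468 0.003 ]
```

```bash
python3 -m crank '{"steps":[[[-0.05,0.2,-0.2],[0,0,0]],[[0,0,-1],[0,0,0]],[[0,0,-1],[0,0,0]],[[0,0,-1],[0,0,0]],[[0,0,-1],[0,0,0]],[[0,0,0],[0,0,0]],[[0,0,0],[0,0,0]]]}' >/dev/null
python3 go.py 0.394 0.1645 0.105
python3 -m crank '{"steps":[[[0,0,0],[0,0,0]],[[0,0,0],[0,0,0]],[[0,0,0],[0,0,0]],[[0,0,0],[0,0,0]],[[0,0,0],[0,0,0]],[[0,0,0],[0,0,0]],[[0,0,0],[0,0,0]],[[0,0,0],[0,0,0]]]}' 10 20
```

```text
t 4.25 tcp [0.3998 0.1669 0.0884] grasp [0.3952 0.1658 0.1065] r 0.429 ytool yaw 14.7 z [ 0.246  0.061 -0.967] w 0.0872 F [-1.   0.2  0.8] 0.0
q [ 0.35 -0.25 -0.82  2.25 -0.17  0.82 -1.68]
turn units [ 0.06 -0.05  0.05]
shift units for grasp (with turn done) [-0.04 -0.05 -0.06]
time: 4.92
ee_pos: [0.4001, 0.1667, 0.0882]
eef_rot: [0.984, 0.127, 0.127, -0.014]
ft_force: [0.5, 0.6, 0.3]
width: 0.0416
grip_force: 0.0
```

```bash
python3 -m crank '{"steps":[[[0,0,0],[0,0,0]],[[0,0,0],[0,0,0]],[[0,0,0],[0,0,0]],[[0,0,0],[0,0,0]],[[0,0,0],[0,0,0]],[[0,0,0],[0,0,0]]]}'
python3 -m crank '{"steps":[[[0,0,1],[0,0,0]],[[0,0,1],[0,0,0]],[[0,0,1],[0,0,0]],[[0,0,1],[0,0,0]],[[0,0,1],[0,0,0]],[[-0.5,0,1],[0,0,0]],[[0,0,0],[0,0,0]]]}'
python3 go.py 0.36 -0.14 0.255
```

```text
time: 5.42
ee_pos: [0.4, 0.1667, 0.0881]
eef_rot: [0.984, 0.127, 0.127, -0.014]
ft_force: [-0.1, -0.6, -0.9]
width: 0.0229
grip_force: 20.0
time: 6.0
ee_pos: [0.3883, 0.1678, 0.2428]
eef_rot: [0.983, 0.128, 0.13, -0.014]
ft_force: [0.2, 1.1, 0.2]
width: 0.023
grip_force: 20.0
t 6.0 tcp [0.3883 0.1678 0.2428] grasp [0.3836 0.1667 0.2609] r 0.418 ytool yaw 14.8 z [ 0.253  0.061 -0.966] w 0.023 F [0.2 1.1 0.2] 20.0
q [ 0.32 -0.44 -0.66  2.04 -0.26  1.2  -1.58]
turn units [0.05 0.03 0.04]
shift units for grasp (with turn done) [ -0.94 -12.26  -0.23]
```

```bash
python3 -m crank '{"steps":[[[0.04,-1,0],[0,0,0]],[[0.04,-1,0],[0,0,0]],[[0.04,-1,0],[0,0,0]],[[0.04,-1,0],[0,0,0]],[[0.04,-1,0],[0,0,0]],[[0.04,-1,0],[0,0,0]],[[0,-1,0],[0,0,0]],[[-0.08,-1,0],[0,0,0.5]],[[-0.08,-1,0],[0,0,0.5]],[[-0.08,-1,0],[0,0,0.5]]]}' >/dev/null
python3 -m crank '{"steps":[[[-0.08,-1,0],[0,0,0.5]],[[-0.08,-1,0],[0,0,0.5]],[[-0.08,-1,0],[0,0,0.5]],[[0,-1,0],[0,0,0]],[[0,-1,0],[0,0,0]],[[0,-1,0],[0,0,0]],[[0,0,0],[0,0,0]]]}' 
python3 go.py 0.492 -0.241 0.18
```

```text
time: 7.42
ee_pos: [0.3806, -0.2374, 0.2371]
eef_rot: [0.959, 0.252, 0.124, -0.03]
ft_force: [-0.9, 0.8, -1.0]
width: 0.0232
grip_force: 20.0
t 7.42 tcp [ 0.3806 -0.2374  0.2371] grasp [ 0.3765 -0.2397  0.2552] r 0.446 ytool yaw 29.5 z [ 0.222  0.12  -0.968] w 0.0232 F [-0.9  0.8 -1. ] 20.0
q [ 0.43 -0.19  0.2   1.93 -0.2   1.29 -0.38]
turn units [ 0.08 -0.05 -2.89]
shift units for grasp (with turn done) [ 4.64 -0.09 -3.01]
```

```bash
cat > clr.py <<'E'
import sys; from h import *
# clr.py x y z yaw tilt : clearance of gripper body box at a grasp pose, against the initial top+side clouds
x,y,z,yaw,tilt=map(float,sys.argv[1:6]); a,t=np.radians([yaw,tilt])
zt=np.array([np.sin(t)*np.cos(a),np.sin(t)*np.sin(a),-np.cos(t)]); yt=np.array([np.sin(a),-np.cos(a),0]); M=np.stack([np.cross(yt,zt),yt,zt],1)
for n in('top0','side0'):
    Q=cloud(load(n)).reshape(-1,3); Q=Q[np.isfinite(Q[:,0])]; p=(Q-[x,y,z])@M
    for nm,lo,hi in(('body',[-.0375,-.095,-.26],[.0375,.095,-.051]),('cam',[.03,-.045,-.26],[.1,.045,-.16])):
        d=np.linalg.norm(np.maximum(0,np.maximum(lo-p,p-hi)),axis=1); k=np.argsort(d)[:30:10]
        print(n,nm,[(d[i].round(3),Q[i].round(3).tolist()) for i in k])
E
cp top.pkl top0.pkl
# side.pkl was retaken with the arm in view: use top only for clearances
sed -i "s/('top0','side0')/('top0',)/" clr.py
for yw in 25 30 35 40; do echo $yw; python3 clr.py .489 -.242 .108 $yw 15; done; echo vial; python3 clr.py .437 -.072 .07 5 25;  python3 clr.py .437 -.072 .07 10 20; echo hb; python3 clr.py .5215 -.363 .082 15 15
```

```text
25
top0 body [(np.float64(0.017), [0.483, -0.16, 0.209]), (np.float64(0.021), [0.485, -0.142, 0.153]), (np.float64(0.026), [0.485, -0.145, 0.212])]
top0 cam [(np.float64(0.046), [0.533, -0.181, 0.244]), (np.float64(0.05), [0.54, -0.179, 0.241]), (np.float64(0.051), [0.524, -0.162, 0.24])]
30
top0 body [(np.float64(0.023), [0.483, -0.16, 0.209]), (np.float64(0.027), [0.583, -0.308, 0.166]), (np.float64(0.029), [0.58, -0.297, 0.171])]
top0 cam [(np.float64(0.047), [0.533, -0.181, 0.244]), (np.float64(0.051), [0.545, -0.184, 0.243]), (np.float64(0.052), [0.529, -0.172, 0.238])]
35
top0 body [(np.float64(0.02), [0.579, -0.301, 0.159]), (np.float64(0.023), [0.577, -0.294, 0.155]), (np.float64(0.025), [0.583, -0.302, 0.187])]
top0 cam [(np.float64(0.045), [0.495, -0.14, 0.262]), (np.float64(0.051), [0.533, -0.186, 0.239]), (np.float64(0.053), [0.528, -0.186, 0.236])]
40
top0 body [(np.float64(0.013), [0.581, -0.3, 0.165]), (np.float64(0.016), [0.574, -0.282, 0.164]), (np.float64(0.019), [0.583, -0.299, 0.187])]
top0 cam [(np.float64(0.042), [0.495, -0.14, 0.262]), (np.float64(0.051), [0.60
[... 237 characters left out ...]
0.021), [0.483, -0.116, 0.249]), (np.float64(0.032), [0.485, -0.039, 0.242]), (np.float64(0.035), [0.482, -0.12, 0.228])]
top0 body [(np.float64(0.013), [0.433, -0.075, 0.109]), (np.float64(0.021), [0.436, -0.073, 0.102]), (np.float64(0.024), [0.444, -0.075, 0.101])]
top0 cam [(np.float64(0.008), [0.483, -0.116, 0.249]), (np.float64(0.02), [0.492, -0.059, 0.244]), (np.float64(0.023), [0.486, -0.032, 0.238])]
hb
top0 body [(np.float64(0.029), [0.558, -0.301, 0.139]), (np.float64(0.031), [0.579, -0.373, 0.133]), (np.float64(0.031), [0.6, -0.45, 0.139])]
top0 cam [(np.float64(0.065), [0.609, -0.313, 0.213]), (np.float64(0.068), [0.611, -0.309, 0.212]), (np.float64(0.07), [0.63, -0.372, 0.211])]
```

```bash
python3 -m crank '{"steps":[[[0.9,-0.02,0],[0,0,0]],[[0.9,-0.02,0],[0,0,0]],[[0.9,-0.02,0],[0,0,0]],[[0.9,-0.02,0],[0,0,-0.05]],[[0.9,-0.02,0],[0,0,0]],[[0,0,-0.8],[0,0,0]],[[0,0,-0.8],[0,0,0]],[[0,0,-0.8],[0,0,0]],[[0,0,-0.8],[0,0,0]],[[0,0,0],[0,0,0]]]}' 
python3 go.py 0.490 -0.242 0.1105
python3 - <<'E'
from h import *
for n in('top','wrist'): cv2.imwrite(f'pics/{n}2.png',grab(n)['pixels'])
E
```

```text
time: 8.25
ee_pos: [0.4917, -0.2341, 0.1534]
eef_rot: [0.959, 0.253, 0.122, -0.033]
ft_force: [-0.6, 0.6, -0.7]
width: 0.023
grip_force: 20.0
t 8.25 tcp [ 0.4917 -0.2341  0.1534] grasp [ 0.4877 -0.2365  0.1715] r 0.542 ytool yaw 29.5 z [ 0.217  0.124 -0.968] w 0.023 F [-0.6  0.6 -0.7] 20.0
q [ 0.38  0.08  0.14  1.86 -0.26  1.09 -0.43]
turn units [ 0.03 -0.1  -2.9 ]
shift units for grasp (with turn done) [ 0.12 -0.26 -2.44]
```

View pics/wrist2.png

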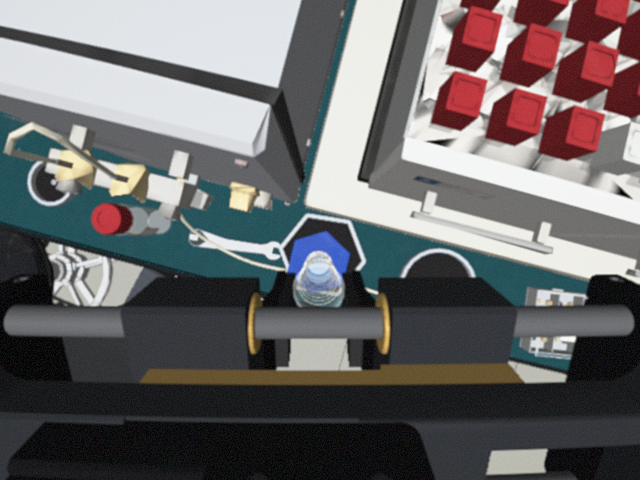

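The blue foot at (320,255) hangs directly above the hex holder at (322,250). Lowering it.

```bash
python3 -m crank '{"steps":[[[0.1,-0.22,-0.5],[0,0,0]],[[0,0,-0.7],[0,0,0]],[[0,0,-0.6],[0,0,0]],[[0,0,-0.3],[0,0,0]],[[0,0,-0.2],[0,0,0]],[[0,0,-0.1],[0,0,0]],[[0,0,0],[0,0,0]],[[0,0,0],[0,0,0]]]}' 
python3 go.py 0.490 -0.242 0.1105
```

```text
time: 9.02
ee_pos: [0.497, -0.2415, 0.0989]
eef_rot: [0.959, 0.253, 0.125, -0.03]
ft_force: [-0.3, -0.3, -0.6]
width: 0.0229
grip_force: 20.0
t 9.02 tcp [ 0.497  -0.2415  0.0989] grasp [ 0.4928 -0.2438  0.117 ] r 0.55 ytool yaw 29.5 z [ 0.225  0.121 -0.967] w 0.0229 F [-0.3 -0.3 -0.6] 20.0
q [ 0.39  0.14  0.15  1.91 -0.29  0.97 -0.37]
turn units [ 0.08 -0.02 -2.9 ]
shift units for grasp (with turn done) [-0.09  0.03 -0.26]
```

```bash
python3 -m crank '{"steps":[[[0,0.1,-0.1],[0,0,0]],[[0,0,-0.1],[0,0,0]],[[0,0,-0.1],[0,0,0]],[[0,0,0],[0,0,0]],[[0,0,0],[0,0,0]]]}' 
python3 go.py 0.492 -0.241 0.1105 | head -1
```

```text
time: 9.43
ee_pos: [0.497, -0.239, 0.0912]
eef_rot: [0.959, 0.253, 0.125, -0.03]
ft_force: [0.1, 0.5, 3.7]
width: 0.023
grip_force: 20.0
t 9.43 tcp [ 0.497  -0.239   0.0912] grasp [ 0.4928 -0.2412  0.1092] r 0.549 ytool yaw 29.5 z [ 0.225  0.121 -0.967] w 0.023 F [0.1 0.5 3.7] 20.0
```

```bash
python3 -m crank '{"steps":[[[0,0,0],[0,0,0]],[[0,0,0],[0,0,0]],[[0,0,0],[0,0,0]],[[0,0,0],[0,0,0]],[[0,0,0],[0,0,0]],[[0,0,0],[0,0,0]],[[0,0,0],[0,0,0]],[[0,0,0],[0,0,0]]]}' 87
python3 -m crank '{"steps":[[[0,0,0.5],[0,0,0]],[[0,0,1],[0,0,0]],[[0,0,1],[0,0,0]],[[0,0,1],[0,0,0]],[[0,0,1],[0,0,0]],[[0,0,1],[0,0,0]],[[0,0,0.7],[0,0,0]],[[-1,0.02,0],[0,0,0]],[[-1,0.02,0],[0,0,0]],[[0,0,0],[0,0,0]]]}'
python3 - <<'E'
from h import *
d=grab('top'); P=cloud(d); g=cv2.resize(d['pixels'][240:360,180:480],None,fx=2.6,fy=2.6); cv2.imwrite('pics/top3.png',g)
hsv=cv2.cvtColor(d['pixels'],cv2.COLOR_BGR2HSV);H,S,V=[hsv[...,i] for i in range(3)]
m=(H>105)&(H<130)&(S>150)&(V>90); m[:264]=0;m[298:]=0;m[:,:384]=0;m[:,420:]=0
print(m.sum(),P[m][:,2].mean(), np.nanmean(P[m],0))
b=P[262:300,384:420].reshape(-1,3); b=b[b[:,2]>.11]; print(len(b),b.min(0).round(3) if len(b) else 0,b.max(0).round(3) if len(b) else 0)
E
```

```text
time: 10.1
ee_pos: [0.4965, -0.2388, 0.0906]
eef_rot: [0.959, 0.253, 0.125, -0.03]
ft_force: [0.0, -0.2, 1.1]
width: 0.0682
grip_force: 0.0
time: 10.93
ee_pos: [0.4434, -0.239, 0.2463]
eef_rot: [0.959, 0.251, 0.125, -0.03]
ft_force: [0.6, -0.6, 0.5]
width: 0.0871
grip_force: 0.0
170 nan [ 0.48931675 -0.23704419  0.00949723]
152 [ 0.419 -0.253  0.112] [ 0.525 -0.174  0.446]
```

View pics/top3.png

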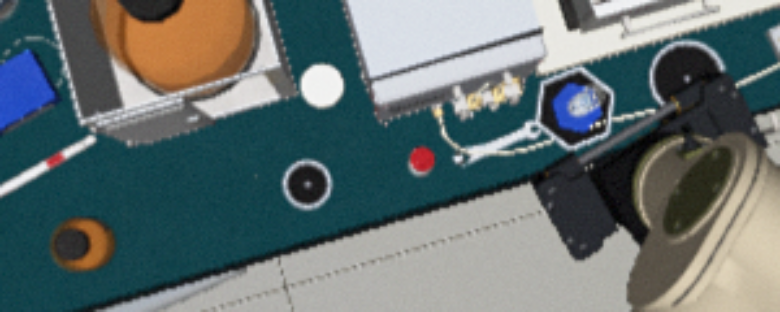

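The blue foot sits centred inside the hex rim at crop (583,105). Next is the bottle, after retracting and crossing.

```bash
python3 -m crank '{"steps":[[[-1,0.3,0.2],[0,0,0]],[[-1,0.5,0.2],[0,0,0]],[[-0.2,1,0],[0,0,-0.5]],[[0,1,0],[0,0,-0.5]],[[0,1,0],[0,0,-0.5]],[[0,1,0],[0,0,-0.5]],[[0,1,0],[0,0,-0.5]],[[0,1,0],[0,0,-0.4]],[[0,1,0],[0,0,0]],[[0,1,0],[0,0,0]]]}' >/dev/null
python3 -m crank '{"steps":[[[0,1,0],[0,0,0]],[[0,1,0],[0,0,0]],[[0,1,0],[0,0,0]],[[0,1,0],[0,0,0]],[[0,1,0],[0,0,0]],[[0,1,0],[0,0,0]],[[-0.1,1,0],[0,0,0]],[[-0.1,1,0],[0,0,0]],[[-0.1,1,0],[0,0,0]],[[0,0,0],[0,0,0]]]}'
python3 go.py 0.3595 0.276 0.17
```

```text
time: 12.65
ee_pos: [0.3831, 0.2124, 0.2561]
eef_rot: [0.983, 0.133, 0.128, -0.015]
ft_force: [-0.4, 0.4, -0.4]
width: 0.0868
grip_force: 0.0
t 12.65 tcp [0.3831 0.2124 0.2561] grasp [0.3785 0.2112 0.2742] r 0.433 ytool yaw 15.4 z [ 0.247  0.064 -0.967] w 0.0868 F [-0.4  0.4 -0.4] 0.0
q [ 0.26 -0.4  -0.71  1.98 -0.22  1.22 -1.7 ]
turn units [ 0.05 -0.03 -0.07]
shift units for grasp (with turn done) [-0.76  2.59 -4.17]
```

```bash
python3 -m crank '{"steps":[[[-0.25,0.9,-0.3],[0,0,0]],[[-0.25,0.9,-0.3],[0,0,0]],[[-0.25,0.8,-0.6],[0,0,0]],[[0,0,-1],[0,0,0]],[[0,0,-1],[0,0,0]],[[0,0,-0.5],[0,0,0]],[[0,0,0],[0,0,0]],[[0,0,0],[0,0,0]]]}' >/dev/null
python3 go.py 0.3595 0.276 0.078
python3 - <<'E'
from h import *
d=grab('wrist'); cv2.imwrite('pics/wrist4.png',d['pixels']); P=cloud(d)
b=P[200:330,225:415].reshape(-1,3); t=b[(b[:,2]>.107)&(b[:,2]<.12)]; print('cap',len(t),t.min(0).round(3),t.max(0).round(3))
E
```

```text
t 13.32 tcp [0.3651 0.2724 0.1632] grasp [0.3605 0.2712 0.1813] r 0.451 ytool yaw 15.0 z [ 0.246  0.062 -0.967] w 0.0871 F [ 0.2  0.1 -0.3] 0.0
q [ 0.28 -0.31 -0.95  2.08 -0.17  1.01 -1.91]
turn units [ 0.06 -0.05 -0.  ]
shift units for grasp (with turn done) [-0.04  0.19 -4.13]
cap 1439 [0.342 0.263 0.107] [0.374 0.295 0.117]
```

View pics/wrist4.png

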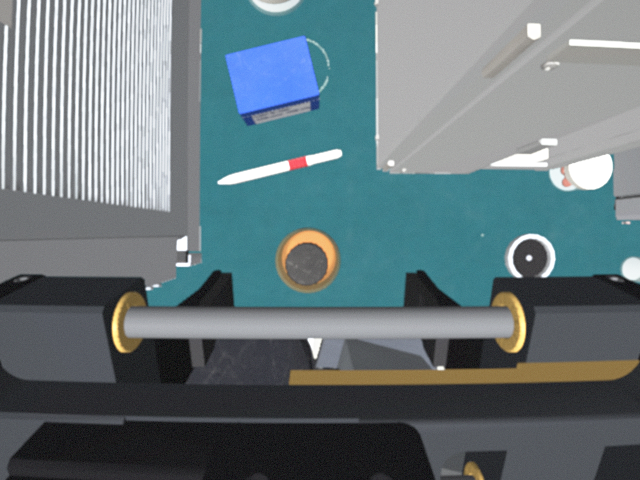

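The bottle cap is at (307,263), between the fingers. Tall equipment stands to the left (columns <200), so I'll check clearance before lowering.

```bash
python3 clr.py .358 .278 .078 15 15
python3 - <<'E'
from h import *
Q=cloud(load('wrist')).reshape(-1,3); Q=Q[np.isfinite(Q[:,0])]
m=(Q[:,2]>.1)&(Q[:,2]<.25)&(Q[:,1]>.32)&(Q[:,0]<.45)&(Q[:,0]>.3); q=Q[m]; print(len(q), q[np.argsort(q[:,1])[:4]].round(3), q[np.argsort(q[:,0])[:4]].round(3))
E
```

```text
top0 body [(np.float64(0.003), [0.351, 0.272, 0.126]), (np.float64(0.009), [0.351, 0.288, 0.121]), (np.float64(0.012), [0.358, 0.266, 0.118])]
top0 cam [(np.float64(0.044), [0.461, 0.227, 0.266]), (np.float64(0.049), [0.467, 0.23, 0.246]), (np.float64(0.053), [0.464, 0.22, 0.279])]
39241 [[0.346 0.32  0.227]
 [0.346 0.32  0.225]
 [0.344 0.32  0.233]
 [0.349 0.32  0.215]] [[0.305 0.395 0.104]
 [0.305 0.396 0.105]
 [0.305 0.395 0.104]
 [0.306 0.393 0.103]]
```

```bash
sed -e "s/Q=Q\[np.isfinite(Q\[:,0\])\]/Q=Q[np.isfinite(Q[:,0])\&(np.hypot(Q[:,0]-.358,Q[:,1]-.277)>.04)]/" clr.py > clr2.py; python3 clr2.py .358 .278 .078 15 15
```

```text
top0 body [(np.float64(0.013), [0.391, 0.175, 0.141]), (np.float64(0.017), [0.389, 0.171, 0.134]), (np.float64(0.021), [0.351, 0.396, 0.152])]
top0 cam [(np.float64(0.044), [0.461, 0.227, 0.266]), (np.float64(0.049), [0.467, 0.23, 0.246]), (np.float64(0.053), [0.464, 0.22, 0.279])]
```

```bash
python3 -m crank '{"steps":[[[-0.08,0.27,-0.3],[0,0,0]],[[0,0,-1],[0,0,0]],[[0,0,-1],[0,0,0]],[[0,0,-1],[0,0,0]],[[0,0,-0.8],[0,0,0]],[[0,0,0],[0,0,0]],[[0,0,0],[0,0,0]]]}' >/dev/null
python3 go.py 0.3585 0.278 0.078
python3 -m crank '{"steps":[[[0,0,0],[0,0,0]],[[0,0,0],[0,0,0]],[[0,0,0],[0,0,0]],[[0,0,0],[0,0,0]],[[0,0,0],[0,0,0]],[[0,0,0],[0,0,0]],[[0,0,0],[0,0,0]],[[0,0,0],[0,0,0]]]}' 40 30
```

```text
t 13.95 tcp [0.3635 0.2793 0.0613] grasp [0.3589 0.2781 0.0794] r 0.454 ytool yaw 15.0 z [ 0.246  0.062 -0.967] w 0.0869 F [0.7 0.5 0.4] 0.0
q [ 0.38 -0.11 -1.18  2.2   0.05  0.77 -2.15]
turn units [ 0.06 -0.05  0.01]
shift units for grasp (with turn done) [-0.01 -0.   -0.06]
time: 14.62
ee_pos: [0.3636, 0.2793, 0.061]
eef_rot: [0.983, 0.13, 0.128, -0.015]
ft_force: [-0.4, 0.8, 2.7]
width: 0.0552
grip_force: 30.0
```

```bash
python3 -m crank '{"steps":[[[0,0,1],[0,0,0]],[[0,0,1],[0,0,0]],[[0,0,1],[0,0,0]],[[0,0,1],[0,0,0]],[[0,0,1],[0,0,0]],[[0,0,1],[0,0,0]],[[-0.2,-1,0.2],[0,0,0]],[[0,-1,0],[0,0,0]],[[0.1,-1,0],[0,0,0]],[[0.1,-1,0],[0,0,0]]]}' >/dev/null
python3 -m crank '{"steps":[[[0.1,-1,0],[0,0,0]],[[0.1,-1,0],[0,0,0]],[[0.1,-1,0],[0,0,0]],[[0.1,-1,0],[0,0,0]],[[0.1,-1,0],[0,0,0]],[[0.1,-1,0],[0,0,0]],[[0.1,-1,0],[0,0,0]],[[0,-1,0],[0,0,0]],[[0,0,0],[0,0,0]]]}'
python3 go.py 0.385 -0.2 0.235
```

```text
time: 16.2
ee_pos: [0.3801, -0.0249, 0.2148]
eef_rot: [0.984, 0.127, 0.127, -0.014]
ft_force: [-0.2, 0.0, -2.1]
width: 0.0552
grip_force: 30.0
t 16.2 tcp [ 0.3801 -0.0249  0.2148] grasp [ 0.3755 -0.026   0.2329] r 0.376 ytool yaw 14.7 z [ 0.245  0.061 -0.968] w 0.0552 F [-0.2  0.  -2.1] 30.0
q [ 0.24 -0.45 -0.16  2.17 -0.16  1.18 -1.19]
turn units [ 0.06 -0.06  0.06]
shift units for grasp (with turn done) [ 0.38 -6.95  0.08]
```

```bash
python3 -m crank '{"steps":[[[0,-1,0],[0,0,0]],[[0,-1,0],[0,0,0]],[[0,-1,0],[0,0,0]],[[0,-1,0],[0,0,0]],[[0,-1,0],[0,0,0]],[[0,-1,0],[0,0,0]],[[0,-1,0],[0,0,0]],[[0,-1,0],[0,0,0]],[[0,-1,0],[0,0,0]],[[0,-1,0],[0,0,0]]]}' >/dev/null
python3 -m crank '{"steps":[[[0,-1,0],[0,0,0]],[[0.5,-1,0],[0,0,0]],[[1,-1,0],[0,0,0]],[[1,-0.5,0],[0,0,0]],[[1,0,0],[0,0,0]],[[0.5,0,0],[0,0,0]],[[0,0,0],[0,0,0]]]}'
python3 go.py 0.5215 -0.363 0.082
```

```text
time: 17.62
ee_pos: [0.4831, -0.3565, 0.2143]
eef_rot: [0.983, 0.131, 0.127, -0.015]
ft_force: [0.4, 0.6, -1.8]
width: 0.0549
grip_force: 30.0
t 17.62 tcp [ 0.4831 -0.3565  0.2143] grasp [ 0.4786 -0.3577  0.2324] r 0.597 ytool yaw 15.2 z [ 0.245  0.064 -0.967] w 0.0549 F [ 0.4  0.6 -1.8] 30.0
q [ 0.36  0.14  0.37  1.67 -0.28  1.21 -0.5 ]
turn units [ 0.05 -0.06 -0.04]
shift units for grasp (with turn done) [ 1.72 -0.21 -6.01]
```

```bash
python3 -m crank '{"steps":[[[0.9,-0.1,0],[0,0,0]],[[0.82,-0.1,-0.2],[0,0,0]],[[0,0,-1],[0,0,0]],[[0,0,-1],[0,0,0]],[[0,0,-1],[0,0,0]],[[0,0,-1],[0,0,0]],[[0,0,-0.6],[0,0,0]],[[0,0,-0.3],[0,0,0]],[[0,0,0],[0,0,0]],[[0,0,0],[0,0,0]]]}'
python3 go.py 0.5215 -0.363 0.082
python3 - <<'E'
from h import *
cv2.imwrite('pics/wrist5.png',grab('wrist')['pixels'])
E
```

```text
time: 18.45
ee_pos: [0.5236, -0.3636, 0.0889]
eef_rot: [0.983, 0.13, 0.128, -0.014]
ft_force: [-0.1, -0.3, -0.7]
width: 0.0549
grip_force: 30.0
t 18.45 tcp [ 0.5236 -0.3636  0.0889] grasp [ 0.519  -0.3647  0.107 ] r 0.634 ytool yaw 15.0 z [ 0.247  0.061 -0.967] w 0.0549 F [-0.1 -0.3 -0.7] 30.0
q [ 0.37  0.32  0.34  1.74 -0.38  0.97 -0.42]
turn units [ 0.07 -0.03  0.  ]
shift units for grasp (with turn done) [ 0.1   0.07 -1.  ]
```

View pics/wrist5.png

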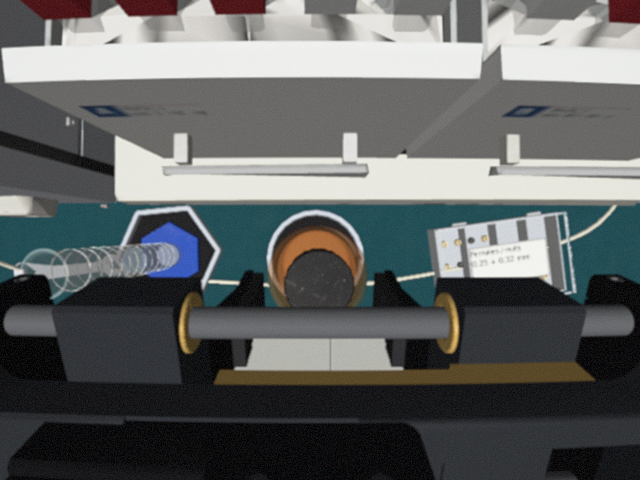

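The bottle (318,280) hangs over the large round holder, whose rim circle is centred around (317,265). The cylinder stands in the hex holder at (170,250). Lowering the last 25 mm.

```bash
python3 -m crank '{"steps":[[[0.1,0.05,-0.3],[0,0,0]],[[0,0,-0.3],[0,0,0]],[[0,0,-0.15],[0,0,0]],[[0,0,-0.1],[0,0,0]],[[0,0,-0.1],[0,0,0]],[[0,0,0],[0,0,0]],[[0,0,0],[0,0,0]]]}'
python3 go.py 0.5215 -0.363 0.082 | head -1
```

```text
time: 19.08
ee_pos: [0.5263, -0.3624, 0.0645]
eef_rot: [0.983, 0.13, 0.127, -0.014]
ft_force: [-0.1, -0.5, -0.9]
width: 0.0549
grip_force: 30.0
t 19.08 tcp [ 0.5263 -0.3624  0.0645] grasp [ 0.5217 -0.3635  0.0825] r 0.636 ytool yaw 15.0 z [ 0.247  0.061 -0.967] w 0.0549 F [-0.1 -0.5 -0.9] 30.0
```

```bash
python3 -m crank '{"steps":[[[0,0,-0.03],[0,0,0]],[[0,0,-0.02],[0,0,0]],[[0,0,0],[0,0,0]],[[0,0,0],[0,0,0]]]}'
```

```text
time: 19.42
ee_pos: [0.5268, -0.3624, 0.064]
eef_rot: [0.983, 0.13, 0.128, -0.014]
ft_force: [-1.2, 2.2, 6.0]
width: 0.0552
grip_force: 30.0
```

```bash
python3 -m crank '{"steps":[[[0,0,0],[0,0,0]],[[0,0,0],[0,0,0]],[[0,0,0],[0,0,0]],[[0,0,0],[0,0,0]],[[0,0,0],[0,0,0]],[[0,0,0],[0,0,0]],[[0,0,0],[0,0,0]]]}' 87
python3 -m crank '{"steps":[[[0,0,0.5],[0,0,0]],[[0,0,1],[0,0,0]],[[0,0,1],[0,0,0]],[[0,0,1],[0,0,0]],[[0,0,1],[0,0,0]],[[0,0,1],[0,0,0]],[[0,0,1],[0,0,0]],[[-1,0,0.5],[0,0,0]],[[-1,0,0],[0,0,0]],[[-1,0,0],[0,0,0]]]}' >/dev/null
python3 -m crank '{"steps":[[[-1,0,0],[0,0,0]],[[-1,0.5,0],[0,0,0]],[[-0.4,1,0],[0,0,0]],[[0,1,0],[0,0,0]],[[0,1,0],[0,0,0]],[[0,1,0],[0,0,0]],[[0,1,0],[0,0,0]],[[0,0,0],[0,0,0]]]}' >/dev/null
python3 go.py 0.39 -0.072 0.24
python3 - <<'E'
from h import *
d=grab('top'); P=cloud(d); cv2.imwrite('pics/top6.png',cv2.resize(d['pixels'][200:360,300:480],None,fx=3.5,fy=3.5))
E
```

```text
time: 20.0
ee_pos: [0.5262, -0.3623, 0.0631]
eef_rot: [0.983, 0.13, 0.127, -0.014]
ft_force: [-0.1, -0.1, -1.3]
width: 0.0857
grip_force: 0.0
t 21.5 tcp [ 0.3916 -0.2209  0.2394] grasp [ 0.3869 -0.2221  0.2575] r 0.446 ytool yaw 15.2 z [ 0.248  0.062 -0.967] w 0.0871 F [1.1 0.1 0.8] 0.0
q [ 0.3  -0.26  0.22  1.98 -0.13  1.23 -0.75]
turn units [ 0.06 -0.02 -0.04]
shift units for grasp (with turn done) [ 0.12  6.01 -0.7 ]
```

View pics/top6.png

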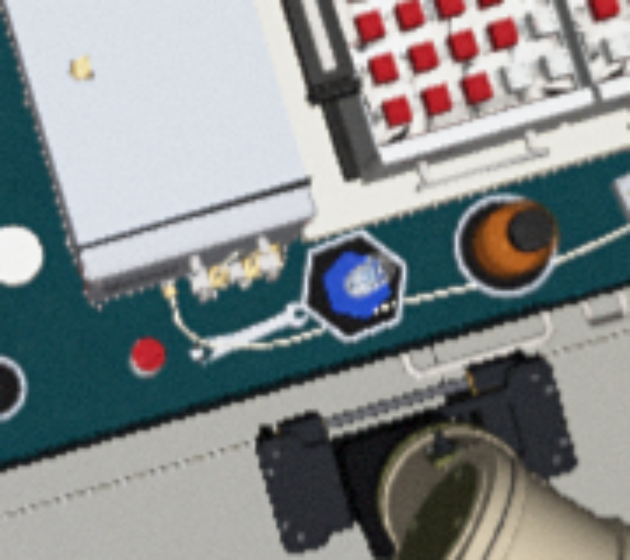

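Both stand centred: cylinder at (358,287) in the hex rim, bottle at (512,240) in the large round rim. Now the vial at (148,355). I'll use more tilt and less yaw because of the fittings at (170-280,250-290).

```bash
sed -i "s/Q\[:,0\]-.358,Q\[:,1\]-.277/Q[:,0]-.437,Q[:,1]+.072/" clr2.py; for a in "5 25" "5 20" "0 20" "0 25"; do echo $a; python3 clr2.py .437 -.072 .07 $a; done
python3 -m crank '{"steps":[[[0,1,0],[0,0,-0.5]],[[0,1,0],[0,0,-0.5]],[[0,1,0],[0,0,-0.5]],[[0,1,0],[0,0,-0.5]],[[0,1,0],[0,0,0]],[[0,1,-0.5],[0,0,0]],[[0.5,0,0],[0.09,-1,0]],[[0,0,0],[0.09,-1,0]],[[0,0,0],[0,0,0]],[[0,0,0],[0,0,0]]]}'
python3 go.py 0.437 -0.072 0.18 25
```

```text
5 25
top0 body [(np.float64(0.029), [0.485, -0.143, 0.128]), (np.float64(0.038), [0.484, -0.037, 0.14]), (np.float64(0.041), [0.488, -0.05, 0.121])]
top0 cam [(np.float64(0.021), [0.483, -0.116, 0.249]), (np.float64(0.032), [0.485, -0.039, 0.242]), (np.float64(0.035), [0.482, -0.12, 0.228])]
5 20
top0 body [(np.float64(0.024), [0.485, -0.143, 0.128]), (np.float64(0.033), [0.487, -0.058, 0.129]), (np.float64(0.036), [0.483, -0.034, 0.114])]
top0 cam [(np.float64(0.007), [0.484, -0.118, 0.256]), (np.float64(0.018), [0.483, -0.032, 0.239]), (np.float64(0.022), [0.483, -0.03, 0.235])]
0 20
top0 body [(np.float64(0.029), [0.483, -0.032, 0.123]), (np.float64(0.032), [0.487, -0.148, 0.132]), (np.float64(0.034), [0.489, -0.065, 0.135])]
top0 cam [(np.float64(0.008), [0.484, -0.118, 0.256]), (np.float64(0.018), [0.49, -0.032, 0.243]), (np.float64(0.021), [0.488, -0.03, 0.237])]
0 25
top0 body [(np.float64(0.034), [0.483, -0.032, 0.123]), (np.float64(0.037), [0.487, -0.058, 0.129]), (np.float64(0.039), [0.487, -0.06, 0.121])]
top0 cam [(np.float64(0.024), [0.483, -0.116, 0.249]), (np.float64(0.032), [0.481, -0.037, 0.233]), (np.float64(0.034), [0.488, -0.027, 0.238])]
time: 22.38
ee_pos: [0.4089, -0.078, 0.2251]
eef_rot: [0.979, 0.041, 0.197, -0.009]
ft_force: [0.5, 0.6, -0.1]
width: 0.0874
grip_force: 0.0
t 22.38 tcp [ 0.4089 -0.078   0.2251] grasp [ 0.4017 -0.0786  0.2423] r 0.409 ytool yaw 4.8 z [ 0.386  0.033 -0.922] w 0.0874 F [ 0.5  0.6 -0.1] 0.0
q [ 0.39 -0.49 -0.15  2.2  -0.23  1.05 -1.17]
turn units [ 0.07 -0.44  2.03]
shift units for grasp (with turn done) [ 1.43  0.32 -2.48]
```

```bash
python3 -m crank '{"steps":[[[0,0,-1],[0,0,0]],[[0,0,-1],[0,0,0]],[[0.7,0.13,-0.3],[0,0,0]],[[0.7,0.13,-0.3],[0.04,-0.4,0]],[[0,0,0],[0,0,0]],[[0,0,0],[0,0,0]]]}' >/dev/null
python3 go.py 0.437 -0.072 0.07 25
python3 - <<'E'
from h import *
d=grab('wrist'); cv2.imwrite('pics/wrist7.png',d['pixels']); P=cloud(d)
hsv=cv2.cvtColor(d['pixels'],cv2.COLOR_BGR2HSV);H,S,V=[hsv[...,i] for i in range(3)]
m=((H<8)|(H>172))&(S>150)&(V>60)&(P[...,2]>.07)&(P[...,2]<.11)&(P[...,0]<.48)
q=P[m]; print(len(q),q.min(0).round(4),q.max(0).round(4)); t=q[q[:,2]>.092]; print('top',((t.min(0)+t.max(0))/2).round(4))
E
```

```text
t 22.88 tcp [ 0.4444 -0.069   0.1594] grasp [ 0.4366 -0.0697  0.1764] r 0.442 ytool yaw 5.2 z [ 0.416  0.04  -0.909] w 0.087 F [ 0.3  0.1 -0.4] 0.0
q [ 0.36 -0.38 -0.18  2.29 -0.25  0.83 -1.17]
turn units [-0.01 -0.07  1.96]
shift units for grasp (with turn done) [ 0.01 -0.04 -4.25]
714 [ 0.4236 -0.085   0.0929] [ 0.4472 -0.0614  0.0974]
top [ 0.4354 -0.0732  0.0952]
```

View pics/wrist7.png

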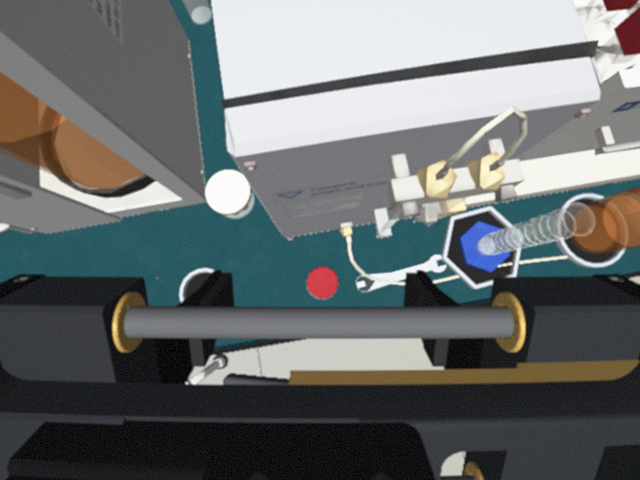

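The vial cap is at (321,283), between the fingers, measured at (0.436, -0.073). The wrench and fittings to its right are clear. Descending and gripping.

```bash
python3 -m crank '{"steps":[[[-0.03,-0.1,-0.3],[0,0,0]],[[0,0,-1],[0,0,0]],[[0,0,-1],[0,0,0]],[[0,0,-1],[0,0,0]],[[0,0,-0.95],[0,0,0]],[[0,0,0],[0,0,0]],[[0,0,0],[0,0,0]]]}'  >/dev/null
python3 go.py 0.4357 -0.073 0.07 25
python3 -m crank '{"steps":[[[0,0,0],[0,0,0]],[[0,0,0],[0,0,0]],[[0,0,0],[0,0,0]],[[0,0,0],[0,0,0]],[[0,0,0],[0,0,0]],[[0,0,0],[0,0,0]],[[0,0,0],[0,0,0]],[[0,0,0],[0,0,0]],[[0,0,0],[0,0,0]],[[0,0,0],[0,0,0]]]}' 12 20 >/dev/null
python3 -m crank '{"steps":[[[0,0,0],[0,0,0]],[[0,0,0],[0,0,0]],[[0,0,0],[0,0,0]]]}'
```

```text
t 23.52 tcp [ 0.4436 -0.0733  0.0651] grasp [ 0.4358 -0.0739  0.082 ] r 0.442 ytool yaw 5.0 z [ 0.417  0.036 -0.908] w 0.0871 F [ 0.1 -0.3 -0.3] 0.0
q [ 0.48 -0.25 -0.3   2.41 -0.34  0.57 -1.06]
turn units [ 0.01 -0.04  1.99]
shift units for grasp (with turn done) [-0.01  0.09 -0.48]
time: 24.6
ee_pos: [0.4441, -0.0721, 0.065]
eef_rot: [0.976, 0.044, 0.215, -0.009]
ft_force: [0.1, 1.4, 0.3]
width: 0.0137
grip_force: 0.0
```

The width reads 13.7 mm with no grip force, so the fingers missed it (joint 4 hit its limit). I'll look.

Run:
```python
from h import *
d=grab('wrist'); w=d['pixels'][150:390,180:480]; t=grab('side')['pixels'][200:320,200:340]
cv2.imwrite('pics/miss.png',np.hstack([cv2.resize(w,(400,320)),cv2.resize(t,(373,320))]))
```

```text
(no output)
```

View pics/miss.png

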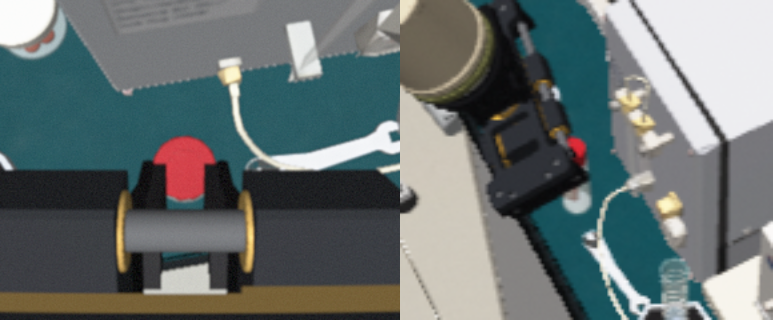

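```bash
python3 -m crank '{"steps":[[[0,0,0],[0,0,0]],[[0,0,0],[0,0,0]],[[0,0,0],[0,0,0]],[[0,0,0],[0,0,0]],[[0,0,0],[0,0,0]],[[0,0,0],[0,0,0]],[[0,0,0],[0,0,0]],[[0,0,0],[0,0,0]]]}' 87
cat > vial.py <<'E'
from h import *
for n in('wrist','top'):
    d=grab(n); P=cloud(d); hsv=cv2.cvtColor(d['pixels'],cv2.COLOR_BGR2HSV);H,S,V=[hsv[...,i] for i in range(3)]
    m=((H<8)|(H>172))&(S>150)&(V>60)&(P[...,2]>.05)&(P[...,2]<.14)&(P[...,0]<.48)&(P[...,1]>-.12)&(P[...,1]<.08)
    q=P[m]; print(n,len(q),q.min(0).round(4),q.max(0).round(4)); t=q[q[:,2]>.088]; print('top',((t.min(0)+t.max(0))/2).round(4),t[:,2].std())
E
python3 vial.py; python3 go.py .4357 -.073 .07 25
```

```text
time: 25.37
ee_pos: [0.4441, -0.072, 0.065]
eef_rot: [0.976, 0.044, 0.215, -0.009]
ft_force: [0.3, 0.4, 0.2]
width: 0.0586
grip_force: 0.0
wrist 1686 [ 0.4232 -0.0853  0.0928] [ 0.4472 -0.0613  0.0974]
top [ 0.4352 -0.0733  0.0951] 0.0007085957553261289
top 58 [ 0.4285 -0.0833  0.087 ] [ 0.447  -0.0619  0.1047]
top [ 0.4377 -0.0726  0.0965] 0.00352051172717945
t 25.47 tcp [ 0.4441 -0.0721  0.065 ] grasp [ 0.4363 -0.0728  0.082 ] r 0.442 ytool yaw 5.2 z [ 0.418  0.037 -0.907] w 0.0659 F [ 0.  -0.4  0. ] 0.0
q [ 0.48 -0.25 -0.31  2.41 -0.34  0.57 -1.06]
turn units [ 0.01 -0.03  1.96]
shift units for grasp (with turn done) [-0.03  0.04 -0.48]
```

Run:
```python
from h import *
from bench import monitor
from scipy.spatial.transform import Rotation as R
s=monitor.read_state(); M=R.from_quat(s['eef_rot']).as_matrix()
d=load('wrist'); P=cloud(d); p=(P-s['ee_pos'])@M
for lo in np.arange(-.075,.01,.01):
    m=(p[...,2]>lo)&(p[...,2]<lo+.01)&(abs(p[...,1])<.07)&(p[...,0]>-.03)&(p[...,0]<.05)
    for sg in(-1,1):
        k=m&(p[...,1]*sg>0); q=p[k]
        if len(q)>10: print(round(lo,3),sg,len(q),'x',q[:,0].min().round(4),q[:,0].max().round(4),'y',np.percentile(q[:,1],[2,98]).round(4))
v,u=np.nonzero((p[...,2]>-.05)&(p[...,2]<.005)&(abs(p[...,1])<.015)&(p[...,0]>-.03)&(p[...,0]<.05)); print(u.min(),u.max(),v.min(),v.max()) if len(u) else None
cv2.imwrite('pics/open.png',d['pixels'][100:400,120:520])
```

```text
-0.075 -1 320 x -0.0106 0.0108 y [-0.0394 -0.0284]
-0.075 1 306 x -0.0105 0.0109 y [0.0301 0.0409]
-0.065 -1 307 x -0.0001 0.0106 y [-0.0373 -0.0281]
-0.065 1 319 x 0.0001 0.0107 y [0.0298 0.0394]
-0.055 -1 280 x -0.005 0.0111 y [-0.0368 -0.0282]
-0.055 1 276 x -0.0055 0.0106 y [0.0298 0.0385]
-0.045 -1 271 x -0.0089 0.0107 y [-0.0367 -0.0005]
-0.045 1 292 x -0.0085 0.0108 y [0.     0.0384]
-0.035 -1 765 x -0.0058 0.0159 y [-0.0114 -0.0005]
-0.035 1 913 x -0.0064 0.05 y [0.     0.0483]
-0.025 -1 40 x -0.0161 0.0154 y [-0.0122 -0.0001]
-0.025 1 106 x -0.0163 0.0497 y [0.0011 0.0534]
-0.015 -1 116 x -0.0085 0.0499 y [-0.0376 -0.0172]
-0.015 1 453 x -0.0072 0.05 y [0.0449 0.0563]
-0.005 -1 354 x 0.0418 0.0499 y [-0.0396 -0.0018]
-0.005 1 31 x 0.0329 0.0499 y [0.0005 0.0489]
0.005 -1 362 x 0.0365 0.0481 y [-0.0381 -0.0007]
0.005 1 184 x 0.0318 0.05 y [0.0005 0.049 ]
291 342 180 301
```

View pics/open.png

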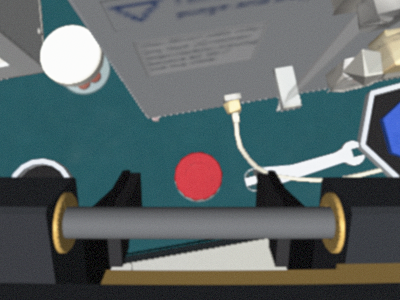

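The fingers overlapped the cap without any contact force and the vial hasn't moved, so the cap doesn't seem to be grippable. I need to grip the glass lower down. Joint 4 allows that only with less tilt, so I'll check the clearances.

```bash
for a in "0 18" "0 15" "0 12" "-5 15" "5 15"; do echo $a; python3 clr2.py .436 -.073 .058 $a; done; echo hv; for a in "0 15" "0 10"; do python3 clr.py .4165 .048 .062 $a; done
```

```text
0 18
top0 body [(np.float64(0.027), [0.483, -0.032, 0.123]), (np.float64(0.031), [0.485, -0.143, 0.128]), (np.float64(0.034), [0.487, -0.148, 0.132])]
top0 cam [(np.float64(0.002), [0.483, -0.032, 0.239]), (np.float64(0.007), [0.484, -0.118, 0.256]), (np.float64(0.008), [0.486, -0.027, 0.234])]
0 15
top0 body [(np.float64(0.024), [0.483, -0.032, 0.123]), (np.float64(0.028), [0.485, -0.143, 0.128]), (np.float64(0.031), [0.487, -0.148, 0.132])]
top0 cam [(np.float64(0.0), [0.483, -0.034, 0.239]), (np.float64(0.0), [0.49, -0.03, 0.238]), (np.float64(0.001), [0.492, -0.054, 0.24])]
0 12
top0 body [(np.float64(0.021), [0.483, -0.034, 0.114]), (np.float64(0.025), [0.485, -0.143, 0.128]), (np.float64(0.027), [0.487, -0.058, 0.129])]
top0 cam [(np.float64(0.0), [0.488, -0.047, 0.233]), (np.float64(0.0), [0.494, -0.064, 0.238]), (np.float64(0.0), [0.495, -0.042, 0.237])]
-5 15
top0 body [(np.float64(0.021), [0.483, -0.029, 0.114]), (np.float64(0.027), [0.484, -0.037, 0.14]), (np.float64(0.031), [0.486, -0.055, 0.143])]
top0 cam [(np.float64(0.0), [0.49, -0.039, 0.239]), (np.float64(0.0), [0.4
[... 229 characters left out ...]
oat64(0.0), [0.483, -0.032, 0.239]), (np.float64(0.001), [0.488, -0.032, 0.237]), (np.float64(0.003), [0.49, -0.044, 0.236])]
hv
top0 body [(np.float64(0.011), [0.401, 0.154, 0.147]), (np.float64(0.013), [0.388, 0.156, 0.146]), (np.float64(0.018), [0.397, 0.155, 0.096])]
top0 cam [(np.float64(0.034), [0.486, -0.027, 0.234]), (np.float64(0.038), [0.496, -0.025, 0.235]), (np.float64(0.039), [0.496, -0.027, 0.235])]
top0 body [(np.float64(0.011), [0.401, 0.154, 0.147]), (np.float64(0.013), [0.388, 0.156, 0.146]), (np.float64(0.019), [0.397, 0.155, 0.096])]
top0 cam [(np.float64(0.023), [0.51, 0.069, 0.238]), (np.float64(0.025), [0.511, 0.064, 0.246]), (np.float64(0.027), [0.499, 0.111, 0.285])]
```

```bash
python3 -m crank '{"steps":[[[0,0,0.8],[0,0,0]],[[0,0,0.8],[0,0,0]],[[0,0,0],[-0.08,0.7,-0.2]],[[0,0,0],[-0.08,0.7,-0.2]],[[0,0,0],[0,0,0]],[[0,0,0],[0,0,0]]]}' 50
python3 go.py .4355 -.0733 .058 18
```

```text
time: 25.97
ee_pos: [0.4446, -0.0718, 0.105]
eef_rot: [0.987, 0.029, 0.155, -0.002]
ft_force: [-0.6, 0.1, -0.8]
width: 0.0513
grip_force: 0.0
t 25.97 tcp [ 0.4446 -0.0718  0.105 ] grasp [ 0.4388 -0.072   0.1228] r 0.445 ytool yaw 3.3 z [ 0.307  0.013 -0.952] w 0.0513 F [-0.6  0.1 -0.8] 0.0
q [ 0.54 -0.23 -0.39  2.26 -0.2   0.8  -1.25]
turn units [ 0.06 -0.02  2.35]
shift units for grasp (with turn done) [-0.14  0.   -2.59]
```

```bash
python3 -m crank '{"steps":[[[-0.12,-0.05,-0.2],[0,0,0]],[[0,0,-0.8],[0,0,0]],[[0,0,-0.8],[0,0,0]],[[0,0,-0.8],[0,0,0]],[[0,0,0],[0,0,0]],[[0,0,0],[0,0,0]]]}'
python3 go.py .4355 -.0733 .058 18
```

```text
time: 26.47
ee_pos: [0.4393, -0.0732, 0.0388]
eef_rot: [0.988, 0.028, 0.154, -0.002]
ft_force: [-0.1, -0.2, 0.9]
width: 0.0501
grip_force: 0.0
t 26.47 tcp [ 0.4393 -0.0732  0.0388] grasp [ 0.4337 -0.0735  0.0567] r 0.44 ytool yaw 3.2 z [ 0.303  0.013 -0.953] w 0.0501 F [-0.1 -0.2  0.9] 0.0
q [ 0.54 -0.13 -0.41  2.34 -0.17  0.63 -1.27]
turn units [ 0.06 -0.06  2.36]
shift units for grasp (with turn done) [0.07 0.06 0.05]
```

Reach is fine (joint 4 at 2.34). Closing on the glass.

```bash
python3 -m crank '{"steps":[[[0.06,0,0],[0,0,0]],[[0,0,0],[0,0,0]],[[0,0,0],[0,0,0]],[[0,0,0],[0,0,0]],[[0,0,0],[0,0,0]],[[0,0,0],[0,0,0]]]}' 18 15
python3 go.py .4355 -.0733 .058 18 | head -1; python3 vial.py
```

```text
time: 26.97
ee_pos: [0.4431, -0.0734, 0.0406]
eef_rot: [0.987, 0.028, 0.155, -0.001]
ft_force: [0.4, -0.6, 3.6]
width: 0.027
grip_force: 15.0
t 26.97 tcp [ 0.4431 -0.0734  0.0406] grasp [ 0.4374 -0.0736  0.0584] r 0.444 ytool yaw 3.2 z [ 0.307  0.012 -0.952] w 0.027 F [ 0.4 -0.6  3.6] 15.0
wrist 2179 [ 0.4256 -0.0882  0.0774] [ 0.4477 -0.061   0.0977]
top [ 0.4366 -0.0745  0.0952] 0.0007225144188149519
top 25 [ 0.4305 -0.0835  0.0874] [ 0.447  -0.0647  0.1062]
top [ 0.4387 -0.0741  0.0972] 0.0039618735384756255
```

Gripped at 27 mm with 15 N, and the vial is upright. Lifting and carrying it to the small holder.

```bash
python3 -m crank '{"steps":[[[0,0,0.8],[0,0,0]],[[0,0,1],[0,0,0]],[[-0.3,0,0.2],[0,0,0]],[[-0.1,1,0],[0,0,0]],[[-0.1,1,0],[0,0,0]],[[-0.1,1,0],[0,0,0]],[[-0.1,1,0],[0,0,0]],[[-0.1,0.85,0],[0,0,0]],[[0,0,0],[0,0,0]],[[0,0,0],[0,0,0]]]}'
python3 go.py .4175 .0485 .062 18
python3 - <<'E'
from h import *
cv2.imwrite('pics/wrist8.png',grab('wrist')['pixels'])
E
```

```text
time: 27.9
ee_pos: [0.4224, 0.0485, 0.09]
eef_rot: [0.988, 0.029, 0.155, -0.001]
ft_force: [0.1, -0.8, -0.2]
width: 0.0269
grip_force: 15.0
t 27.9 tcp [0.4224 0.0485 0.09  ] grasp [0.4167 0.0483 0.1078] r 0.419 ytool yaw 3.3 z [ 0.305  0.012 -0.952] w 0.0269 F [ 0.1 -0.8 -0.2] 15.0
q [ 0.46 -0.31 -0.64  2.32 -0.2   0.77 -1.58]
turn units [ 0.08 -0.03  2.34]
shift units for grasp (with turn done) [ 0.03  0.06 -1.83]
```

View pics/wrist8.png

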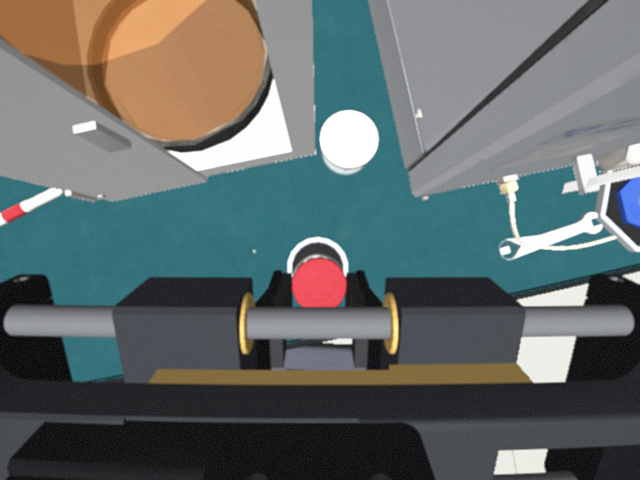

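The vial cap (320,282) hangs over the small round holder (317,265). Lowering it.

```bash
python3 -m crank '{"steps":[[[0.02,0,-0.8],[0,0,0]],[[0,0,-0.5],[0,0,0]],[[0,0,-0.3],[0,0,0]],[[0,0,-0.1],[0,0,0]],[[0,0,-0.08],[0,0,0]],[[0,0,0],[0,0,0]],[[0,0,0],[0,0,0]]]}'
python3 go.py .417 .048 .0614 18
```

```text
time: 28.53
ee_pos: [0.4235, 0.0478, 0.046]
eef_rot: [0.988, 0.028, 0.155, -0.002]
ft_force: [-0.5, 0.6, -0.4]
width: 0.0268
grip_force: 15.0
t 28.53 tcp [0.4235 0.0478 0.046 ] grasp [0.4178 0.0476 0.0638] r 0.42 ytool yaw 3.2 z [ 0.306  0.012 -0.952] w 0.0268 F [-0.5  0.6 -0.4] 15.0
q [ 0.48 -0.22 -0.7   2.37 -0.14  0.64 -1.64]
turn units [ 0.07 -0.02  2.37]
shift units for grasp (with turn done) [-0.04  0.07 -0.1 ]
```

```bash
python3 -m crank '{"steps":[[[0,0,-0.06],[0,0,0]],[[0,0,-0.06],[0,0,0]],[[0,0,0],[0,0,0]],[[0,0,0],[0,0,0]]]}'
```

```text
time: 28.87
ee_pos: [0.4243, 0.0481, 0.0436]
eef_rot: [0.987, 0.028, 0.156, -0.002]
ft_force: [-1.1, 0.6, 5.3]
width: 0.0267
grip_force: 15.0
```

```bash
python3 -m crank '{"steps":[[[0,0,0],[0,0,0]],[[0,0,0],[0,0,0]],[[0,0,0],[0,0,0]],[[0,0,0],[0,0,0]],[[0,0,0],[0,0,0]],[[0,0,0],[0,0,0]],[[0,0,0],[0,0,0]]]}' 60
python3 -m crank '{"steps":[[[0,0,0.5],[0,0,0]],[[0,0,1],[0,0,0]],[[0,0,1],[0,0,0]],[[0,0,1],[0,0,0]],[[0,0,1],[0,0,0]],[[0,0,1],[0,0,0]],[[0,-1,0],[0,0,0]],[[0,-1,0],[0,0,0]],[[-0.2,-1,0],[0,0,0]],[[-0.2,-1,0],[0,0,0]]]}'
python3 -m crank '{"steps":[[[-0.2,-1,0],[0,0,0]],[[-0.2,-1,0],[0,0,0]],[[-0.2,-1,0],[0,0,0]],[[-0.2,-1,0],[0,0,0]],[[-0.2,-1,0],[0,0,0]],[[-0.2,-1,0],[0,0,0]],[[0,0,0],[0,0,0]]]}'
python3 vial.py
python3 - <<'E'
from h import *
d=load('top'); s=grab('side')
cv2.imwrite('pics/fin.png',np.hstack([cv2.resize(d['pixels'][250:350,270:470],(480,240)),cv2.resize(s['pixels'][200:400,200:400],(240,240))]))
P=cloud(d);b=P[300:325,285:312].reshape(-1,3); b=b[b[:,2]>.085]; print(b.min(0),b.max(0))
E
```

```text
time: 29.45
ee_pos: [0.4231, 0.0479, 0.0425]
eef_rot: [0.988, 0.028, 0.155, -0.002]
ft_force: [0.7, -0.5, -1.5]
width: 0.0585
grip_force: 0.0
time: 30.28
ee_pos: [0.4128, -0.0531, 0.1801]
eef_rot: [0.988, 0.028, 0.155, -0.002]
ft_force: [0.6, -0.4, 0.2]
width: 0.06
grip_force: 0.0
time: 30.87
ee_pos: [0.3819, -0.206, 0.1799]
eef_rot: [0.988, 0.026, 0.155, -0.001]
ft_force: [-0.2, 0.0, 1.0]
width: 0.06
grip_force: 0.0
wrist 857 [0.4038 0.0342 0.0825] [0.4277 0.0595 0.1011]
top [0.4157 0.0469 0.0946] 0.002802052262564621
top 69 [0.4072 0.0379 0.0785] [0.4292 0.0594 0.1083]
top [0.4179 0.0487 0.1   ] 0.003609793968421075
[0.40722711 0.03547675 0.08813425] [0.4285979  0.05960696 0.1082565 ]
```

View pics/fin.png

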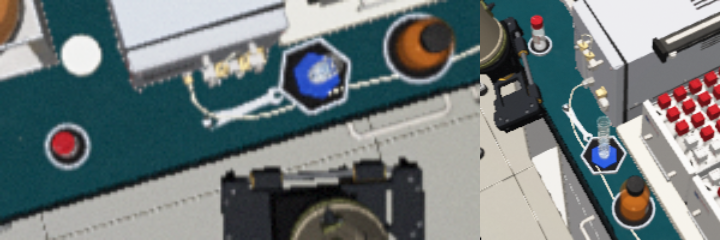

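All three stand upright inside their rims: vial (67,145), cylinder (315,77), bottle (420,47). The robot is clear of everything, so I'm handing in.

```bash
python3 -c "from bench import ticket; print(ticket.close_job())"
```

```text
the job is handed in; nothing more can be done
None
```

The vial, bottle and cylinder each stand upright inside their own holders, released and clear of the robot, and the job was handed in at about 31 s; no verdict came back.

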